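# Fetch the clay tea jar from behind the tins

### The arm

A 7-joint arm with a two-finger parallel gripper is mounted at the origin on the work surface. World frame = base frame: x ahead of the robot, y to its left, z up, the work surface at z = 0. Lengths are in m, angles in degrees, forces in N, time in s.
With the tool pointing down it reaches from about 0.425 to 0.875 m from the base axis. Payload 4.7 kg.
Tool frame: the origin (TCP) lies between the finger pads; the fingertips stand 25 mm ahead of it and the grasp point (between the pads) lies 6 mm ahead of it (env.tip_reach is the distance from the TCP to the fingertips, in m); z points along the fingers, y is the direction in which the jaws open and shut (so a half turn about z gives the same grasp; the last joint's range is limited). The gripper opens to 87 mm and grips with 3 to 60 N. Pads are 19 mm wide; open, the fingers measure 117 mm over their backs; the gripper's body (75 mm by 190 mm) begins 51 mm behind the grasp point.
Start: joints at [72.943, 18.392, -4.016, 83.108, 1.295, 78.541, -3.26], TCP at [0.199, -0.619, 0.248] pointing down, gripper open.
Joint ranges: [-163.93, 163.93], [-17.29, 119.83], [-79.2, 71.16], [3.27, 140.29], [-89.18, 269.18], [5.43, 117.66], [-154.24, 154.24]. Speed limits (degrees/s): [147.25, 147.25, 180, 180, 180, 180, 180].

### API

Orientations are given as [roll, pitch, yaw] about the fixed x, y, z axes, in that order (R = Rz(yaw) Ry(pitch) Rx(roll)).
In Python, from cell import env, viewer, job gives the robot as it stands.
- The arm moves only by the tool move_arm, never from a script. Its argument "steps" is a list of rows, each a list of 7 numbers: the finger opening in cm, from 0 to 8.7, then the shift along the tool's x, y, z in cm, then the turn, a rotation vector about the tool's x, y, z in rad. In form: [[fingers, tx, ty, tz, wx, wy, wz], ...]. A call has 1 to 5 rows; each row shifts and turns the commanded pose from where the row before left it, along the tool's axes as they then stand; what a row does not reach is not made up. A row lasts 1/12 s, in which the tool goes at most 41.7 mm and 7.16 degrees, less where a joint would pass 70% of its speed; a pose out of reach is approached as far as the arm can. A call is refused whole if a number of a shift passes 4.17 or a number of a turn 0.125, either way. A call with a gripper value outside its range is refused whole. The fingers move at their own pace and stop on an object; "force" is the grip in N (left out, the last holds). Time passes only in rows, so rows that do not move let the fingers close. It gives the time, the measured TCP pose, the force and the opening at its end, in the units of the state.
- env.get_obs(): the state, without advancing time (a new reading comes with each control period).
- viewer.read_camera(name): name is "scene" or "top" or "wrist"; returns a dict with "img" (384x512x3 uint8, red, green, blue), "vfov" (degrees; the focal length in pixels is half the picture's height over the tangent of half this angle, whatever the lens; pixels are square), "cx", "cy" (the principal point, pixels), "extrinsics" (4x4, takes a point from world to camera coordinates); the wrist camera has in their place "mount" (4x4, takes a point from camera to tool coordinates, whose origin is the TCP and whose axes are the flange's). Camera axes: x right, y down, z forward; pixel columns grow to the right and rows downward; lengths in m; the calibration is good to about 2 mm. A picture is of the moment at which its call begins: read the wrist's pose just before it. There is no depth.
- job.sign_off(): hands the job in, once; it reports no verdict.
The state is a dict: "time_s": time; "qpos": joint angles; "joint_velocities": joint speeds; "effort": joint torques, N m; "tool_pos": TCP position; "tool_rot": TCP orientation; "force": force on the tool from outside, world axes, zero at the start; "wrist_torque": the same for the moment, N m; "grip_width": finger opening in m.
Only numpy, scipy, OpenCV 4.12 (cv2) and the standard library are available. Lean on these libraries where they do the work, as an engineer would, in place of code of your own. Each camera call takes 0.05 s, during which the arm holds its last target.

### The job

Clear the three tea tins off the display stand onto the bamboo side tray, leaving the brown clay jar where it is until all three stand there together; then set the jar on the middle of the white saucer, and only after that put every tin back on the middle of the coaster of its own colour. Keep tins and jar upright throughout, and let go of everything at the end.

Things in the scene. Friction and masses are not known exactly. Their poses are not given: they have to be found in the camera images.
- red_tin: Loose square tea tin, red body and lid, thin brass line below the lid; 58 x 58 mm, 76 mm tall to the flat lid, 0.13 to 0.23 kg. A fixed pale wooden knob, 22 mm across and 28 mm tall, stands on the lid's centre (its top 104 mm above the underside): lift the tin by it. Origin: centre of the underside; z up, x and y square to the sides. Starts on its own coloured coaster, turned 7 degrees at most.
- green_tin: Loose square tea tin, green body and lid, thin brass line below the lid; 58 x 58 mm, 76 mm tall to the flat lid, 0.13 to 0.23 kg. A fixed pale wooden knob, 22 mm across and 28 mm tall, stands on the lid's centre (its top 104 mm above the underside): lift the tin by it. Origin: centre of the underside; z up, x and y square to the sides. Starts on its own coloured coaster, turned 7 degrees at most.
- blue_tin: Loose square tea tin, blue body and lid, thin brass line below the lid; 58 x 58 mm, 76 mm tall to the flat lid, 0.13 to 0.23 kg. A fixed pale wooden knob, 22 mm across and 28 mm tall, stands on the lid's centre (its top 104 mm above the underside): lift the tin by it. Origin: centre of the underside; z up, x and y square to the sides. Starts on its own coloured coaster, turned 7 degrees at most.
- red_coaster: Red square coaster, 70 x 70 x 3 mm, fixed on the stand in front of, left of or right of the clay jar, 72 mm from the stand's origin. A narrow border shows round the tin that starts on it. Origin: centre of its underside (12 mm above the table), its top is 3 mm higher; x and y along its sides.
- green_coaster: Green square coaster, 70 x 70 x 3 mm, fixed on the stand in front of, left of or right of the clay jar, 72 mm from the stand's origin. A narrow border shows round the tin that starts on it. Origin: centre of its underside (12 mm above the table), its top is 3 mm higher; x and y along its sides.
- blue_coaster: Blue square coaster, 70 x 70 x 3 mm, fixed on the stand in front of, left of or right of the clay jar, 72 mm from the stand's origin. A narrow border shows round the tin that starts on it. Origin: centre of its underside (12 mm above the table), its top is 3 mm higher; x and y along its sides.
- clay_jar: Loose round squat brown clay jar, flat lid, no knob, 62 mm tall; straight side, 64 mm across, from 8 to 48 mm above its underside, narrower above; about 0.22 kg. Grip it round its side. Stands on the stand's board near the stand's origin, hemmed in by the tins (gaps about 11 mm) and the brass rail. Origin: centre of the underside, z up.
- stand: Fixed dark wooden board, 12 mm thick, x from -115 to +50 mm, y +-118 mm. Brass rail on its far edge at x = +45 mm, along y, 8 mm thick, top 54 mm above the table, too near the jar for a finger: grip the jar along the stand's y. A small figure and a blue cup (32 mm wide, 30 mm tall) on its near corners. Origin: table level under the jar's place; +x away from the robot.
- side_tray: Fixed pale slatted bamboo tray, flat, no rim, 300 mm (its x) by 160 mm (its y), top 12 mm above the table; left or right of the stand, empty. The side area for the tins. Origin: centre of its underside.
- saucer: Fixed flat round white saucer, 100 mm in diameter, 8 mm thick, flat top with no rim, on the other side of the stand from the tray; two white cups (58 mm wide, 42 mm tall) stand 118 mm from its centre along its x, one on each side. Origin: centre of its underside.

How it is judged (in metres and radians):
On the way, in this order (a step that is already met when the one before it is completed fails the run):
1. all three tins stand upright and released on the side tray together, each centre at least 15 mm inside its edges, the jar still in its place (moved less than 20 mm) (x of red_tin in the frame of side_tray between -0.135 and 0.135 m and y of red_tin in the frame of side_tray between -0.065 and 0.065 m and z of red_tin in the frame of side_tray between 0.006 and 0.018 m and linear speed of each of red_tin, green_tin, blue_tin below 0.03 m/s and contact force between the fingers and red_tin below 0.1 N and angle between each of red_tin, green_tin, blue_tin's own z axis and vertical below 0.12 rad and x of green_tin in the frame of side_tray between -0.135 and 0.135 m and y of green_tin in the frame of side_tray between -0.065 and 0.065 m and z of green_tin in the frame of side_tray between 0.006 and 0.018 m and contact force between the fingers and green_tin below 0.1 N and x of blue_tin in the frame of side_tray between -0.135 and 0.135 m and y of blue_tin in the frame of side_tray between -0.065 and 0.065 m and z of blue_tin in the frame of side_tray between 0.006 and 0.018 m and contact force between the fingers and blue_tin below 0.1 N and distance of clay_jar from where it was at the start of the episode below 0.02 m), for 0.2 s.
2. the jar stands upright and released on the saucer, within 15 mm of its middle, while the tins still stand on the tray (horizontal distance between clay_jar and saucer below 0.015 m and z of clay_jar in the frame of saucer between 0.003 and 0.013 m and linear speed of each of clay_jar, red_tin, green_tin, blue_tin below 0.03 m/s and contact force between the fingers and clay_jar below 0.1 N and angle between each of clay_jar, red_tin, green_tin, blue_tin's own z axis and vertical below 0.12 rad and x of red_tin in the frame of side_tray between -0.135 and 0.135 m and y of red_tin in the frame of side_tray between -0.065 and 0.065 m and z of red_tin in the frame of side_tray between 0.006 and 0.018 m and contact force between the fingers and red_tin below 0.1 N and x of green_tin in the frame of side_tray between -0.135 and 0.135 m and y of green_tin in the frame of side_tray between -0.065 and 0.065 m and z of green_tin in the frame of side_tray between 0.006 and 0.018 m and contact force between the fingers and green_tin below 0.1 N and x of blue_tin in the frame of side_tray between -0.135 and 0.135 m and y of blue_tin in the frame of side_tray between -0.065 and 0.065 m and z of blue_tin in the frame of side_tray between 0.006 and 0.018 m and contact force between the fingers and blue_tin below 0.1 N), for 0.2 s.
At the end, for the whole second after the job is handed in: Every tin stands upright (within 7 degrees) on the coaster of its own colour, centre within 12 mm of the coaster's; the jar stands upright on the saucer, within 15 mm of its middle; all released and at rest (horizontal distance between clay_jar and saucer below 0.015 m and z of clay_jar in the frame of saucer between 0.003 and 0.013 m and linear speed of each of clay_jar, red_tin, green_tin, blue_tin below 0.03 m/s and contact force between the fingers and clay_jar below 0.1 N and angle between each of clay_jar, red_tin, green_tin, blue_tin's own z axis and vertical below 0.12 rad and horizontal distance between red_tin and red_coaster below 0.012 m and z of red_tin in the frame of red_coaster between -0.002 and 0.008 m and contact force between the fingers and red_tin below 0.1 N and horizontal distance between green_tin and green_coaster below 0.012 m and z of green_tin in the frame of green_coaster between -0.002 and 0.008 m and contact force between the fingers and green_tin below 0.1 N and horizontal distance between blue_tin and blue_coaster below 0.012 m and z of blue_tin in the frame of blue_coaster between -0.002 and 0.008 m and contact force between the fingers and blue_tin below 0.1 N); the robot touches nothing.
It fails at once if the clay jar is tipped by more than about 30 degrees (angle between clay_jar's own z axis and vertical above 0.52 rad).
It fails at once if the red tin is tipped by more than about 30 degrees (angle between red_tin's own z axis and vertical above 0.52 rad).
It fails at once if the green tin is tipped by more than about 30 degrees (angle between green_tin's own z axis and vertical above 0.52 rad).
It fails at once if the blue tin is tipped by more than about 30 degrees (angle between blue_tin's own z axis and vertical above 0.52 rad).
It also fails if it takes over 131 s, if anything falls off the work surface, if the arm or the gripper's body presses on something with over 40 N, if the wrist force passes 120 N, or if a joint passes its speed limit or range.

## Working session

There is one attempt and no reset: what is moved stays moved. The work goes in short steps, Python scripts to look and compute and a tool call to move; the robot and the scene stay as the last step left them, time stands still between calls to the robot, and variables do not carry over. Pictures are saved under pics/ and viewed, and the job is handed in when it is done.

Besides the shell and the picture viewer there is one more tool, called after ">>>" as name(argument=value, ...) on one line, values as JSON. move_arm: Moves the arm, as the interface text tells. Its arguments: {"type":"object","properties":{"steps":{"type":"array"},"force":{"type":"number"}},"required":["steps"]}

```bash
ls; mkdir -p pics; python3 - <<'E'
from cell import env, viewer, job
import cv2
print(env.get_obs(), env.tip_reach)
for n in ("scene","top","wrist"):
    c=viewer.read_camera(n)
    print(n,{k:v for k,v in c.items() if k!='img'})
    cv2.imwrite(f"pics/{n}0.png",c['img'][:,:,::-1])
E
```

```text
pics
{'time_s': 0.0, 'qpos': array([72.94289852, 18.43969604, -4.01540162, 83.17552644,  1.29552033,
       78.53733494, -3.26141586]), 'joint_velocities': array([-0.0041021 , -0.03490988, -0.06758285,  0.04917387,  0.02595816,
        0.02539228, -0.01958844]), 'effort': array([-3.68076428e-05, -4.91286743e+01, -4.03736159e-01, -3.12525916e+01,
       -6.39309688e-02,  4.39349189e-02,  1.87468809e-04]), 'tool_pos': array([ 0.1992035 , -0.61820718,  0.24644873]), 'tool_rot': array([-1.79892710e+02,  6.14331178e-03,  1.78654355e+01]), 'force': array([-0.09601024,  0.23559765,  0.71599393]), 'wrist_torque': array([-0.01119154,  0.04522955, -0.0079739 ]), 'grip_width': 0.08667610354609842} 0.025
scene {'vfov': 44.51369313071538, 'cx': 256.78425250414915, 'cy': 182.91473213313952, 'extrinsics': array([[-0.37952214,  0.92516824, -0.00516348,  0.20852908],
       [ 0.58223913,  0.2345012 , -0.77846438, -0.30218775],
       [-0.71899968, -0.29845085, -0.62766755,  1.56143352],
       [ 0.        ,  0.        ,  0.        ,  1.        ]])}
top {'vfov': 44.79685569665925, 'cx': 258.0213237604896, 'cy': 191.22625668522514, 'extrinsics': array([[ 0.02504587, -0.9996855 ,  0.00126703, -0.01849592],
       [-0.98237809, -0.02484704, -0.18524554,  0.52419693],
       [ 0.18521876,  0.00339494, -0.98269145,  0.9419222 ],
       [ 0.        ,  0.        ,  0.        ,  1.        ]])}
wrist {'vfov': 68.91705867594035, 'cx': 251.4794426842817, 'cy': 188.62959290504563, 'mount': array([[ 6.88524737e-05, -9.62149381e-01, -2.72522594e-01,
         7.49944364e-02],
       [ 9.99999053e-01, -3.08275856e-04,  1.34102581e-03,
         4.26152343e-04],
       [-1.37427929e-03, -2.72522429e-01,  9.62148449e-01,
        -1.37538930e-01],
       [ 0.00000000e+00,  0.00000000e+00,  0.00000000e+00,
         1.00000000e+00]])}
```

View pics/scene0.png

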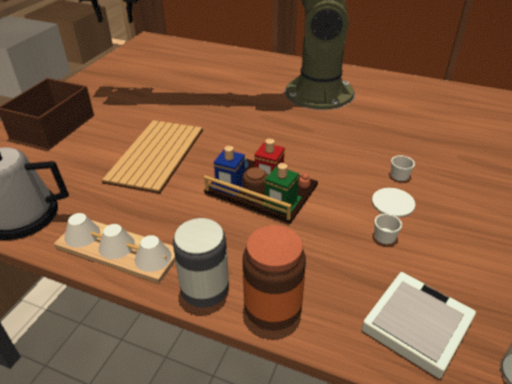

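View pics/top0.png

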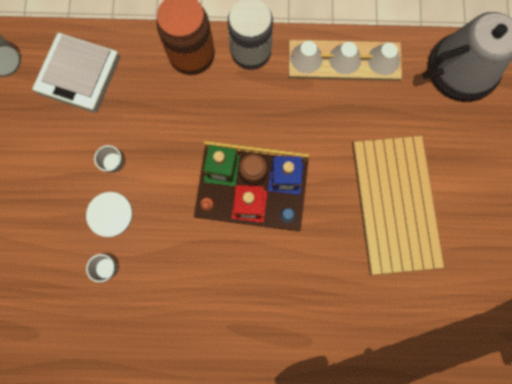

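The scene and top views show green on the left (220,165), blue on the right (288,172), red in front (250,203) and the jar at (253,167). The tray is on the right (398,205) and the saucer on the left (109,214). Next I measure them.

```bash
cat > h.py <<'E'
import numpy as np, cv2
from cell import env, viewer, job
from scipy.spatial.transform import Rotation as Rn
def cam(n):
    if n=='wrist':
        o=env.get_obs(); c=viewer.read_camera(n)
        T=np.eye(4);T[:3,:3]=Rn.from_euler('xyz',o['tool_rot'],degrees=True).as_matrix();T[:3,3]=o['tool_pos']
        c['c2w']=T@c['mount']
    else:
        c=viewer.read_camera(n); c['c2w']=np.linalg.inv(c['extrinsics'])
    c['f']=c['img'].shape[0]/2/np.tan(np.radians(c['vfov']/2))
    return c
def ray(c,uv):
    u,v=uv; d=np.array([(u-c['cx'])/c['f'],(v-c['cy'])/c['f'],1.]); return c['c2w'][:3,3],c['c2w'][:3,:3]@d
def onz(c,uv,z):
    o,d=ray(c,uv); return (o+d*(z-o[2])/d[2])[:2]
def proj(c,p):
    q=np.linalg.inv(c['c2w'])@np.append(p,1.); return c['cx']+c['f']*q[0]/q[2], c['cy']+c['f']*q[1]/q[2]
def tri(ca,ua,cb,ub):
    o1,d1=ray(ca,ua);o2,d2=ray(cb,ub)
    d1/=np.linalg.norm(d1);d2/=np.linalg.norm(d2)
    s=np.linalg.lstsq(np.c_[d1,-d2],o2-o1,rcond=None)[0]
    a=o1+s[0]*d1;b=o2+s[1]*d2
    return (a+b)/2,np.linalg.norm(a-b)
def save(img,n,box=None,k=1):
    if box: x0,y0,x1,y1=box; img=img[y0:y1,x0:x1]
    cv2.imwrite('pics/'+n,cv2.resize(img,None,fx=k,fy=k,interpolation=cv2.INTER_CUBIC)[:,:,::-1])
E
python3 - <<'E'
from h import *
c=cam('top'); save(c['img'],'top1.png',(185,130,320,240),5.8)
s=cam('scene'); save(s['img'],'scene1.png',(195,130,325,225),6)
hsv=cv2.cvtColor(c['img'],cv2.COLOR_RGB2HSV)
def blobs(m,mn):
    n,l,st,ce=cv2.connectedComponentsWithStats(m.astype(np.uint8)); return [(l==i) for i in range(1,n) if st[i,4]>mn]
w=(hsv[...,1]<60)&(hsv[...,2]>170)
for b in blobs(w,60):
    y,x=np.nonzero(b)
    print('white',x.mean(),y.mean(),b.sum(),onz(c,(x.mean(),y.mean()),0.008))
t=(hsv[...,0]>15)&(hsv[...,0]<32)&(hsv[...,1]>90)&(hsv[...,2]>130)
t=cv2.morphologyEx(t.astype(np.uint8),cv2.MORPH_CLOSE,np.ones((5,5)))
for b in blobs(t,1000):
    cn=cv2.findContours(b.astype(np.uint8),0,2)[0][0]; r=cv2.minAreaRect(cn); 
    if r[0][0]<330 or r[0][1]<110: continue
    P=np.array([onz(c,p,0.012) for p in cn[:,0,:].astype(float)])
    R=cv2.minAreaRect((P*1000).astype(np.float32)); print('tray',R,cv2.boxPoints(R))
E
```

```text
white 80.80442374854482 7.6918897943344975 2577 [0.96831561 0.43000465]
white 366.4064540431944 14.19060773480663 7964 [ 0.96890889 -0.25316381]
white 74.70760393873086 69.17833698030634 3656 [0.81076969 0.42916557]
white 308.5125786163522 53.996855345911946 318 [ 0.86289959 -0.11542525]
white 348.5194805194805 54.496753246753244 308 [ 0.86404813 -0.20931133]
white 389.07798165137615 50.642201834862384 218 [ 0.87626724 -0.30477225]
white 110.95067264573991 161.3677130044843 223 [0.59200546 0.32628816]
white 108.56556867619639 214.00932256059664 1609 [0.47304194 0.3215823 ]
white 104.91780821917808 268.17123287671234 292 [0.35570798 0.31950674]
tray ((513.1220092773438, -311.2833251953125), (298.0059814453125, 158.62449645996094), 6.755317687988281) [[ 355.82397 -250.04886]
 [ 374.4829  -407.5721 ]
 [ 670.42004 -372.5178 ]
 [ 651.7611  -214.99454]]
```

View pics/top1.png

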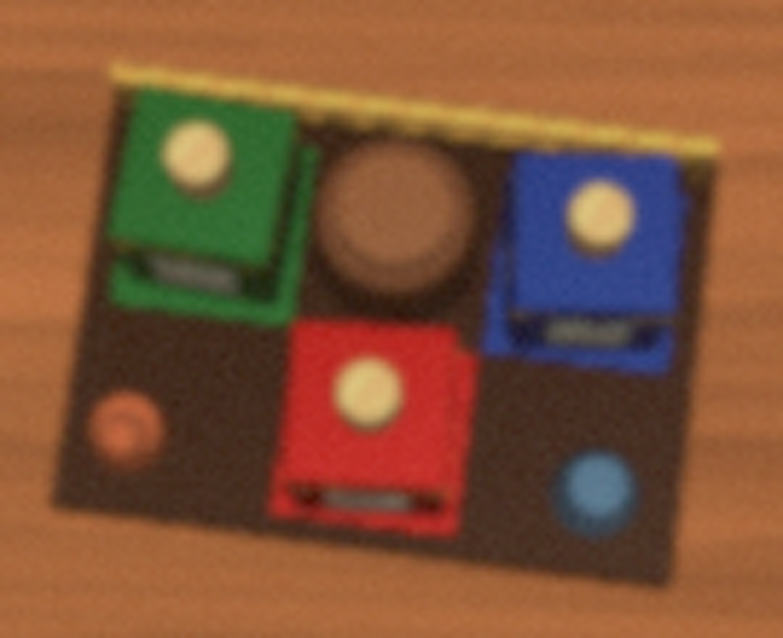

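View pics/scene1.png

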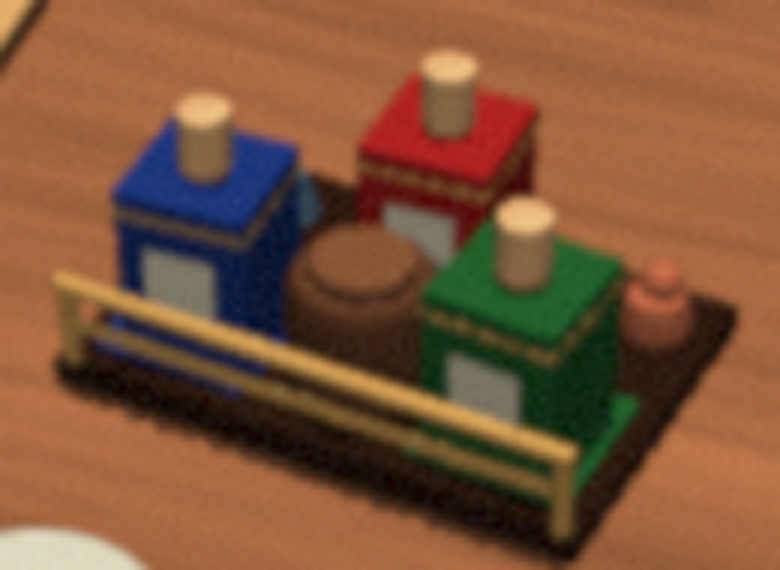

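```bash
cat >> h.py <<'E'
def plan(p,yaw=None):
    o=env.get_obs();R=Rn.from_euler('xyz',o['tool_rot'],degrees=True)
    t=R.inv().apply(np.array(p)-o['tool_pos'])*100
    print('t=%.1f pos'%o['time_s'],o['tool_pos'].round(4),'rot',o['tool_rot'].round(2),'F',o['force'].round(1),'w',round(o['grip_width'],4))
    print('shift cm',t.round(2),end=' ')
    if yaw is not None: print('rotvec',(R.inv()*Rn.from_euler('xyz',[180,0,yaw],degrees=True)).as_rotvec().round(3),end='')
    print()
E
python3 - <<'E'
from h import *
c=cam('top');s=cam('scene')
T=lambda x,y:((x+.5)/5.8-.5+185,(y+.5)/5.8-.5+130)
S=lambda x,y:((x+.5)/6-.5+195,(y+.5)/6-.5+130)
for n,a,b in (('red',(368,390),(449,67)),('green',(196,155),(526,214)),('blue',(601,213),(204,109))):
    print(n,tri(c,T(*a),s,S(*b)),onz(c,T(*a),.119),onz(s,S(*b),.119))
print('jar',onz(c,T(397,208),.074),onz(s,S(366,257),.074))
for q in ((55,503),(665,585)): print('near corners',onz(c,T(*q),.012))
for q in ((113,70),(720,145)): print('rail',onz(c,T(*q),.054))
for q in ((112,300),(283,325),(317,148)): print('greenc',onz(c,T(*q),.015))
for q in ((485,352),(668,373)): print('bluec',onz(c,T(*q),.015))
for q in ((270,515),(458,534),(478,350)): print('redc',onz(c,T(*q),.015))
E
```

```text
red (array([0.49968548, 0.01341969, 0.11924616]), np.float64(0.00088261772009431)) [0.49958001 0.01384162] [0.49946521 0.01286545]
green (array([0.58046741, 0.07520952, 0.11923836]), np.float64(0.0007479482802296249)) [0.58041047 0.07558591] [0.580286   0.07475358]
blue (array([ 0.56336792, -0.06475273,  0.1195868 ]), np.float64(0.0007117149810500573)) [ 0.56337392 -0.06445688] [ 0.56266409 -0.06549839]
jar [0.57443648 0.00643067] [0.57283131 0.00695739]
near corners [0.4721709  0.13314024]
near corners [ 0.44700651 -0.09691097]
rail [0.62948521 0.11386176]
rail [ 0.60637884 -0.11219762]
greenc [0.55016963 0.11494471]
greenc [0.54210846 0.0494799 ]
greenc [0.61192907 0.03881259]
bluec [ 0.53359881 -0.02755174]
bluec [ 0.52724935 -0.09708912]
redc [0.46928259 0.05182351]
redc [ 0.46389333 -0.01889034]
redc [ 0.53430458 -0.0248781 ]
```

```bash
python3 - <<'E'
from h import *
plan((.4995,.0134,.20),-6)
E
```

```text
t=0.3 pos [ 0.1993 -0.6186  0.2473] rot [-179.98    0.     17.86] F [-0.3 -0.7 -0. ] w 0.0871
shift cm [ 47.95 -50.95   4.75] rotvec [-0.     0.     0.416]
```

>>> move_arm(steps=[[5,0,0,0,0,0,0.104],[5,0,0,0,0,0,0.104],[5,0,0,0,0,0,0.104],[5,0,0,0,0,0,0.104],[5,1.29,-3.6,0,0,0,0]], force=20)

```text
time_s: 0.77
tool_pos: [0.2101, -0.5891, 0.2462]
tool_rot: [179.8, 0.2, -6.8]
force: [-1.0, 0.6, -0.3]
grip_width: 0.0615
```

>>> move_arm(steps=[[5,1.3,-3.7,0,0,0,0],[5,1.3,-3.7,0,0,0,0],[5,1.3,-3.7,0,0,0,0],[5,1.3,-3.7,0,0,0,0],[5,1.3,-3.7,0,0,0,0]])

```text
time_s: 1.18
tool_pos: [0.3004, -0.4052, 0.2477]
tool_rot: [180.0, -0.0, -6.0]
force: [1.1, 0.7, 0.4]
grip_width: 0.0506
```

>>> move_arm(steps=[[5,1.3,-3.7,0,0,0,0],[5,1.3,-3.7,0,0,0,0],[5,1.3,-3.7,0,0,0,0],[5,1.3,-3.7,0,0,0,0],[5,1.3,-3.7,0,0,0,0]])

```text
time_s: 1.6
tool_pos: [0.3842, -0.2279, 0.2479]
tool_rot: [179.9, -0.0, -6.0]
force: [1.1, -0.3, 0.8]
grip_width: 0.0498
```

```bash
python3 - <<'E'
from h import *
plan((.4995,.0134,.20),-6)
E
```

```text
t=1.6 pos [ 0.3842 -0.2279  0.2479] rot [ 1.7995e+02 -4.0000e-02 -5.9800e+00] F [ 1.1 -0.3  0.8] w 0.0498
shift cm [  8.95 -25.21   4.77] rotvec [ 0.001 -0.001  0.   ]
```

>>> move_arm(steps=[[5,1.3,-3.7,0,0,0,0],[5,1.3,-3.7,0,0,0,0],[5,1.3,-3.7,0,0,0,0],[5,1.3,-3.7,0,0,0,0],[5,1.3,-3.7,0,0,0,0]])

```text
time_s: 2.02
tool_pos: [0.468, -0.0507, 0.2479]
tool_rot: [180.0, -0.1, -6.0]
force: [0.5, -0.4, -0.3]
grip_width: 0.05
```

>>> move_arm(steps=[[5,1.3,-3.7,0,0,0,0],[5,1.1,-3.1,1.7,0,0,0],[5,0,0,3,0,0,0],[5,0,0,0,0,0,0],[5,0,0,0,0,0,0]])

```text
time_s: 2.43
tool_pos: [0.4974, 0.0123, 0.1995]
tool_rot: [180.0, 0.2, -5.9]
force: [-0.5, -0.5, 0.3]
grip_width: 0.0503
```

```bash
python3 - <<'E'
from h import *
plan((.4995,.0134,.121),-6)
c=cam('wrist'); save(c['img'],'w1.png')
for n,p in (('r',(.4995,.0134,.119)),('g',(.5804,.0752,.119)),('b',(.5634,-.0648,.119))): print(n,np.round(proj(c,p),1))
E
```

```text
t=2.4 pos [0.4974 0.0123 0.1995] rot [179.98   0.21  -5.95] F [-0.5 -0.5  0.3] w 0.0503
shift cm [ 0.23 -0.13  7.85] rotvec [0.    0.004 0.001]
r [249.2 201.8]
g [155.5 107.8]
b [343.8 111.2]
```

View pics/w1.png

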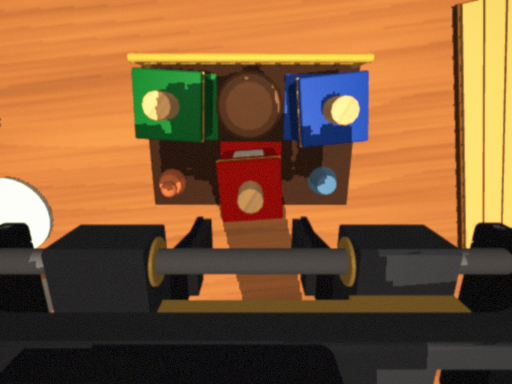

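The wrist view has the three knob tops at about (250,197), (155,105) and (345,109), within 3 px of where my measurements predict. Descending on red.

>>> move_arm(steps=[[5,0.2,-0.1,2.8,0,0,0],[5,0,0,2.8,0,0,0],[5,0,0,1.7,0,0,0],[5,0,0,0.4,0,0,0],[5,0,0,0,0,0,0]])

```text
time_s: 2.9
tool_pos: [0.5006, 0.0121, 0.1239]
tool_rot: [180.0, 0.0, -6.1]
force: [-0.1, 0.2, 0.1]
grip_width: 0.0501
```

>>> move_arm(steps=[[1.5,0,0,0,0,0,0],[1.5,0,0,0,0,0,0],[1.5,0,0,0,0,0,0],[1.5,0,0,0,0,0,0],[1.5,0,0,0,0,0,0]], force=25)

```text
time_s: 3.32
tool_pos: [0.5011, 0.0133, 0.1243]
tool_rot: [180.0, -0.1, -6.0]
force: [-0.4, 0.3, 0.1]
grip_width: 0.0242
```

>>> move_arm(steps=[[1.5,0,0,0,0,0,0],[1.5,0,0,0,0,0,0],[1.5,0,0,-1,0,0,0],[1.5,0,0,-2,0,0,0],[1.5,0,0,-2,0,0,0]])

```text
time_s: 3.73
tool_pos: [0.4997, 0.0136, 0.1736]
tool_rot: [-180.0, 0.2, -5.9]
force: [-0.2, -0.6, -0.2]
grip_width: 0.0215
```

```bash
python3 - <<'E'
from h import *
plan((.602,-.30,.24),-6)
c=cam('scene'); save(c['img'],'s2.png',(150,80,350,230),4)
E
```

```text
t=3.7 pos [0.4997 0.0136 0.1736] rot [-1.7998e+02  1.5000e-01 -5.9500e+00] F [-0.2 -0.6 -0.2] w 0.0215
shift cm [13.41 30.13 -6.68] rotvec [-0.     0.003  0.001]
```

View pics/s2.png

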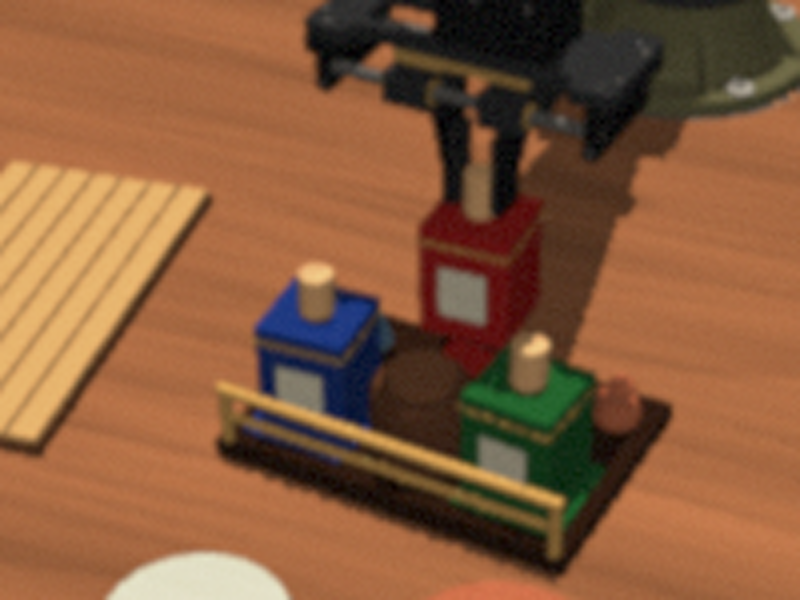

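Red hangs upright from the knob, clear of the coaster. Carrying it to the near part of the tray.

>>> move_arm(steps=[[1.5,0,0,-3,0,0,0],[1.5,-0.4,1.6,-2.5,0,0,0],[1.5,-0.4,3.2,-0.5,0,0,0],[1.5,-0.4,3.7,0,0,0,0],[1.5,-0.4,3.7,0,0,0,0]])

```text
time_s: 4.2
tool_pos: [0.472, -0.1069, 0.2346]
tool_rot: [179.9, -0.1, -5.8]
force: [1.1, -1.1, -0.8]
grip_width: 0.0215
```

>>> move_arm(steps=[[1.5,-0.4,3.7,0,0,0,0],[1.5,-0.5,3.7,0,0,0,0],[1.5,-0.5,3.7,0,0,0,0],[1.5,-0.5,3.7,0,0,0,0],[1.5,-0.5,3.6,0,0,0,0]])

```text
time_s: 4.62
tool_pos: [0.4281, -0.2884, 0.2336]
tool_rot: [180.0, 0.0, -6.0]
force: [0.3, -0.5, -0.9]
grip_width: 0.0218
```

>>> move_arm(steps=[[1.5,0,2.6,0,0,0,0],[1.5,0,1.0,1,0,0,0],[1.5,0,0,2.5,0,0,0],[1.5,0,0,2.5,0,0,0],[1.5,0,0,0,0,0,0]])

```text
time_s: 5.03
tool_pos: [0.4226, -0.3198, 0.1682]
tool_rot: [-179.7, 0.5, -5.9]
force: [-1.2, 1.3, -1.6]
grip_width: 0.0214
```

```bash
python3 - <<'E'
from h import *
plan((.4237,-.3219,.122),-6)
E
```

```text
t=5.0 pos [ 0.4226 -0.3198  0.1682] rot [-179.65    0.46   -5.93] F [-1.2  1.3 -1.6] w 0.0214
shift cm [0.17 0.22 4.61] rotvec [-0.006  0.008  0.001]
```

>>> move_arm(steps=[[1.5,0.1,0.1,1.8,0,0,0],[1.5,0,0,1.5,0,0,0],[1.5,0,0,0.8,0,0,0],[1.5,0,0,0.4,0,0,0],[1.5,0,0,0.1,0,0,0]])

```text
time_s: 5.45
tool_pos: [0.4263, -0.3231, 0.1275]
tool_rot: [-180.0, 0.0, -5.9]
force: [0.5, 1.1, -1.5]
grip_width: 0.0212
```

>>> move_arm(steps=[[1.5,0,0,0.1,0,0,0],[1.5,0,0,0,0,0,0]])

```text
time_s: 5.62
tool_pos: [0.4267, -0.3239, 0.1275]
tool_rot: [180.0, -0.1, -6.0]
force: [-0.1, -0.2, -1.4]
grip_width: 0.0213
```

>>> move_arm(steps=[[1.5,0,0,0.2,0,0,0],[1.5,0,0,0.2,0,0,0],[1.5,0,0,0,0,0,0]])

```text
time_s: 5.87
tool_pos: [0.4261, -0.3236, 0.1225]
tool_rot: [180.0, 0.0, -6.0]
force: [-0.5, -0.4, -1.5]
grip_width: 0.0212
```

>>> move_arm(steps=[[1.5,0,0,0.2,0,0,0],[1.5,0,0,0,0,0,0]])

```text
time_s: 6.03
tool_pos: [0.4264, -0.3239, 0.1211]
tool_rot: [180.0, -0.0, -6.0]
force: [-0.2, 0.2, 2.2]
grip_width: 0.0209
```

Contact (force changed sign). Release and go up.

>>> move_arm(steps=[[5,0,0,0,0,0,0],[5,0,0,0,0,0,0],[5,0,0,0,0,0,0],[5,0,0,0,0,0,0],[5,0,0,-2,0,0,0]])

```text
time_s: 6.45
tool_pos: [0.4239, -0.3221, 0.1371]
tool_rot: [-179.8, 0.3, -6.0]
force: [-0.6, 0.1, 0.6]
grip_width: 0.0454
```

>>> move_arm(steps=[[5,0,0,-3.5,0,0,0],[5,0,0,-3.5,0,0,0],[5,0,0,0,0,0,0]])

```text
time_s: 6.7
tool_pos: [0.4296, -0.3258, 0.2177]
tool_rot: [179.6, -0.6, -6.0]
force: [2.3, -0.2, 0.0]
grip_width: 0.0495
```

```bash
python3 - <<'E'
from h import *
plan((.5634,-.0648,.20),-6)
c=cam('top'); save(c['img'],'t2.png',(180,110,460,290),2.8)
E
```

```text
t=6.7 pos [ 0.4296 -0.3258  0.2177] rot [179.62  -0.57  -5.96] F [ 2.3 -0.2  0. ] w 0.0495
shift cm [ 10.58 -27.36   1.7 ] rotvec [ 0.007 -0.01   0.001]
```

View pics/t2.png

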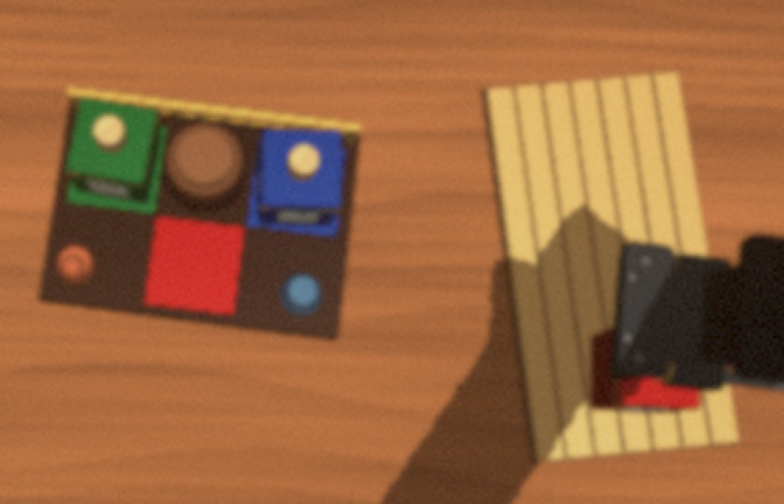

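>>> move_arm(steps=[[5,1.4,-3.4,0,0,0,0],[5,1.4,-3.4,0,0,0,0],[5,1.4,-3.4,0,0,0,0],[5,1.4,-3.4,0,0,0,0],[5,1.4,-3.4,0,0,0,0]])

```text
time_s: 7.17
tool_pos: [0.5134, -0.1602, 0.2094]
tool_rot: [-180.0, 0.1, -6.0]
force: [1.3, -0.3, -0.3]
grip_width: 0.05
```

>>> move_arm(steps=[[5,1.4,-3.4,0,0,0,0],[5,1.4,-3.4,0,0,0,0],[5,1.1,-3.4,1,0,0,0],[5,0,0,0,0,0,0],[5,0,0,0,0,0,0]])

```text
time_s: 7.58
tool_pos: [0.5624, -0.0612, 0.1987]
tool_rot: [-179.9, 0.2, -5.6]
force: [-0.5, -0.9, -0.5]
grip_width: 0.0501
```

```bash
python3 - <<'E'
from h import *
plan((.5634,-.0648,.123),-6)
E
```

```text
t=7.6 pos [ 0.5624 -0.0612  0.1987] rot [-1.7992e+02  1.7000e-01 -5.6300e+00] F [-0.5 -0.9 -0.5] w 0.0501
shift cm [0.15 0.36 7.57] rotvec [-0.001  0.003  0.006]
```

>>> move_arm(steps=[[5,0,0.1,2,0,0,0],[5,0,0,2,0,0,0],[5,0,0,1,0,0,0],[5,0,0,0,0,0,0],[5,0,0,0,0,0,0]])

```text
time_s: 8.0
tool_pos: [0.5622, -0.0664, 0.1501]
tool_rot: [180.0, 0.1, -6.0]
force: [0.0, 0.1, -0.0]
grip_width: 0.05
```

```bash
python3 - <<'E'
from h import *
plan((.5634,-.0648,.123),-6)
c=cam('wrist'); save(c['img'],'w2.png'); print(proj(c,(.5634,-.0648,.119)))
E
```

```text
t=8.0 pos [ 0.5622 -0.0664  0.1501] rot [ 1.7999e+02  9.0000e-02 -6.0500e+00] F [ 0.   0.1 -0. ] w 0.05
shift cm [ 0.11 -0.18  2.7 ] rotvec [ 0.     0.002 -0.001]
(np.float64(248.0020006635217), np.float64(227.57376193379355))
```

View pics/w2.png

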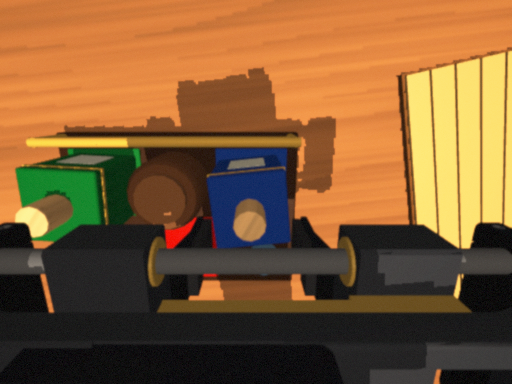

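The knob at (250,220) sits between the fingers. Going down and closing.

>>> move_arm(steps=[[5,0.1,-0.1,1.2,0,0,0],[5,0,0,1.0,0,0,0],[5,0,0,0.5,0,0,0],[5,0,0,0,0,0,0],[1.5,0,0,0,0,0,0]])

```text
time_s: 8.47
tool_pos: [0.5635, -0.0645, 0.123]
tool_rot: [-180.0, 0.1, -6.0]
force: [-0.4, 0.5, 0.2]
grip_width: 0.0477
```

>>> move_arm(steps=[[1.5,0,0,0,0,0,0],[1.5,0,0,0,0,0,0],[1.5,0,0,0,0,0,0],[1.5,0,0,0,0,0,0],[1.5,0,0,0,0,0,0]])

```text
time_s: 8.88
tool_pos: [0.5641, -0.0648, 0.1238]
tool_rot: [180.0, -0.0, -6.0]
force: [0.1, -0.2, 0.9]
grip_width: 0.0213
```

>>> move_arm(steps=[[1.5,0,0,0,0,0,0],[1.5,0,0,-1,0,0,0],[1.5,0,0,-2.5,0,0,0],[1.5,0,0,-3,0,0,0],[1.5,0,0,-2.5,0,0,0]])

```text
time_s: 9.3
tool_pos: [0.5637, -0.0643, 0.2153]
tool_rot: [-180.0, 0.0, -5.9]
force: [1.5, -0.5, -1.2]
grip_width: 0.0213
```

```bash
python3 - <<'E'
from h import *
plan((.602,-.300,.20),-6)
E
```

```text
t=9.3 pos [ 0.5637 -0.0643  0.2153] rot [-179.99    0.     -5.95] F [ 1.5 -0.5 -1.2] w 0.0213
shift cm [ 6.25 23.05  1.53] rotvec [-0.     0.     0.001]
```

>>> move_arm(steps=[[1.5,0.6,2,0,0,0,0],[1.5,0.9,3.3,0,0,0,0],[1.5,1.0,3.7,0,0,0,0],[1.5,1.0,3.7,0,0,0,0],[1.5,1.0,3.7,0,0,0,0]])

```text
time_s: 9.72
tool_pos: [0.5915, -0.2339, 0.2142]
tool_rot: [180.0, -0.0, -5.9]
force: [1.0, -0.1, -1.2]
grip_width: 0.0212
```

>>> move_arm(steps=[[1.5,0.9,3.5,0,0,0,0],[1.5,0.8,2.2,1,0,0,0],[1.5,0.1,0.9,2.5,0,0,0],[1.5,0,0,3,0,0,0],[1.5,0,0,1.0,0,0,0]])

```text
time_s: 10.13
tool_pos: [0.5998, -0.3003, 0.134]
tool_rot: [-179.9, 0.4, -6.1]
force: [-1.0, 1.0, -3.0]
grip_width: 0.0214
```

>>> move_arm(steps=[[1.5,0,0,0,0,0,0],[1.5,0,0,0,0,0,0]])

```text
time_s: 10.3
tool_pos: [0.6028, -0.2989, 0.1389]
tool_rot: [-180.0, 0.0, -5.9]
force: [-0.1, 0.6, -1.5]
grip_width: 0.0215
```

```bash
python3 - <<'E'
from h import *
plan((.602,-.300,.1205),-6)
E
```

```text
t=10.3 pos [ 0.6028 -0.2989  0.1389] rot [-1.7995e+02  3.0000e-02 -5.9000e+00] F [-0.1  0.6 -1.5] w 0.0215
shift cm [-0.07  0.12  1.84] rotvec [-0.001  0.     0.002]
```

>>> move_arm(steps=[[1.5,0,0,0.7,0,0,0],[1.5,0,0,0.5,0,0,0],[1.5,0,0,0.3,0,0,0],[1.5,0,0,0.2,0,0,0],[1.5,0,0,0.2,0,0,0]])

```text
time_s: 10.72
tool_pos: [0.6029, -0.3001, 0.1207]
tool_rot: [180.0, -0.0, -6.0]
force: [-2.9, 2.1, 12.3]
grip_width: 0.0214
```

>>> move_arm(steps=[[1.5,0,0,0,0,0,0],[1.5,0,0,0,0,0,0]])

```text
time_s: 10.88
tool_pos: [0.603, -0.3001, 0.1208]
tool_rot: [180.0, -0.1, -6.0]
force: [-2.2, 0.1, 3.8]
grip_width: 0.021
```

>>> move_arm(steps=[[5,0,0,0,0,0,0],[5,0,0,0,0,0,0],[5,0,0,0,0,0,0],[5,0,0,0,0,0,0],[5,0,0,-2,0,0,0]])

```text
time_s: 11.3
tool_pos: [0.6, -0.299, 0.1351]
tool_rot: [-179.8, 0.4, -6.0]
force: [-1.0, 0.4, -0.8]
grip_width: 0.0455
```

>>> move_arm(steps=[[5,0,0,-3.5,0,0,0],[5,0,0,-3.5,0,0,0],[5,0,0,0,0,0,0]])

```text
time_s: 11.55
tool_pos: [0.6063, -0.301, 0.2177]
tool_rot: [179.8, -0.7, -6.0]
force: [2.0, -0.1, 2.0]
grip_width: 0.0497
```

```bash
python3 - <<'E'
from h import *
plan((.5804,.0752,.20),-6)
c=cam('top'); save(c['img'],'t3.png',(180,110,460,290),2.8)
E
```

```text
t=11.6 pos [ 0.6063 -0.301   0.2177] rot [179.76  -0.68  -5.97] F [ 2.  -0.1  2. ] w 0.0497
shift cm [ -6.51 -37.15   1.54] rotvec [ 0.004 -0.012  0.   ]
```

View pics/t3.png

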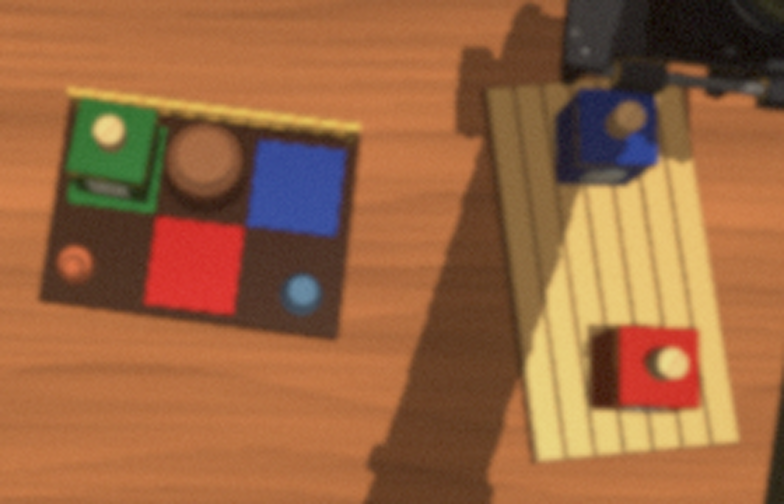

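Blue and red both stand upright on the tray. Green next.

>>> move_arm(steps=[[5,-0.6,-3.7,0,0,0,0],[5,-0.6,-3.7,0,0,0,0],[5,-0.6,-3.7,0,0,0,0],[5,-0.6,-3.7,0,0,0,0],[5,-0.6,-3.7,0,0,0,0]])

```text
time_s: 12.02
tool_pos: [0.5911, -0.1111, 0.2083]
tool_rot: [-180.0, 0.1, -6.0]
force: [1.0, 0.3, -0.4]
grip_width: 0.0502
```

>>> move_arm(steps=[[5,-0.6,-3.7,0,0,0,0],[5,-0.6,-3.7,0,0,0,0],[5,-0.6,-3.7,0,0,0,0],[5,-0.6,-3.7,0,0,0,0],[5,-0.7,-3.7,1.5,0,0,0]])

```text
time_s: 12.43
tool_pos: [0.5815, 0.0764, 0.1962]
tool_rot: [-180.0, -0.3, -6.0]
force: [1.5, 0.2, -0.1]
grip_width: 0.05
```

>>> move_arm(steps=[[5,0,0,2,0,0,0],[5,0,0,2,0,0,0],[5,0,0,0,0,0,0],[5,0,0,0,0,0,0],[5,0,0,0,0,0,0]])

```text
time_s: 12.85
tool_pos: [0.5808, 0.0739, 0.1549]
tool_rot: [-180.0, -0.0, -6.0]
force: [-0.6, -0.6, 0.9]
grip_width: 0.0498
```

```bash
python3 - <<'E'
from h import *
plan((.5804,.0752,.123),-6)
E
```

```text
t=12.8 pos [0.5808 0.0739 0.1549] rot [-1.7999e+02 -2.0000e-02 -6.0300e+00] F [-0.6 -0.6  0.9] w 0.0498
shift cm [-0.06 -0.12  3.19] rotvec [-0.    -0.    -0.001]
```

>>> move_arm(steps=[[5,-0.1,-0.1,1.5,0,0,0],[5,0,0,1.2,0,0,0],[5,0,0,0.5,0,0,0],[5,0,0,0,0,0,0],[1.5,0,0,0,0,0,0]])

```text
time_s: 13.27
tool_pos: [0.5796, 0.0752, 0.1226]
tool_rot: [180.0, 0.0, -6.0]
force: [-0.5, 0.1, -0.3]
grip_width: 0.0481
```

>>> move_arm(steps=[[1.5,0,0,0,0,0,0],[1.5,0,0,0,0,0,0],[1.5,0,0,0,0,0,0],[1.5,0,0,0,0,0,0],[1.5,0,0,0,0,0,0]])

```text
time_s: 13.68
tool_pos: [0.5798, 0.0755, 0.1229]
tool_rot: [180.0, -0.0, -6.0]
force: [-0.1, 0.1, 0.7]
grip_width: 0.0213
```

>>> move_arm(steps=[[1.5,0,0,0,0,0,0],[1.5,0,0,-1,0,0,0],[1.5,0,0,-2.5,0,0,0],[1.5,0,0,-3,0,0,0],[1.5,0,0,-3,0,0,0]])

```text
time_s: 14.1
tool_pos: [0.5788, 0.0756, 0.2184]
tool_rot: [180.0, 0.1, -5.9]
force: [0.8, -0.3, -1.1]
grip_width: 0.0213
```

```bash
python3 - <<'E'
from h import *
plan((.513,-.311,.20),-6)
E
```

```text
t=14.1 pos [0.5788 0.0756 0.2184] rot [ 1.7999e+02  1.1000e-01 -5.9500e+00] F [ 0.8 -0.3 -1.1] w 0.0213
shift cm [-2.53 39.13  1.85] rotvec [0.    0.002 0.001]
```

>>> move_arm(steps=[[1.5,-0.6,1.6,-0.5,0,0,0],[1.5,-1,3.2,0,0,0,0],[1.5,-0.9,3.7,0,0,0,0],[1.5,0,3.9,0,0,0,0],[1.5,0,3.9,0,0,0,0]])

```text
time_s: 14.52
tool_pos: [0.5369, -0.085, 0.2234]
tool_rot: [180.0, -0.0, -5.9]
force: [0.4, 0.2, -2.0]
grip_width: 0.0214
```

>>> move_arm(steps=[[1.5,0,3.9,0,0,0,0],[1.5,0,3.9,0,0,0,0],[1.5,0,3.9,0,0,0,0],[1.5,0,3.9,0,0,0,0],[1.5,0,3.9,0,0,0,0]])

```text
time_s: 14.93
tool_pos: [0.5169, -0.2796, 0.2232]
tool_rot: [180.0, -0.0, -6.0]
force: [1.3, 0.2, -1.4]
grip_width: 0.0214
```

>>> move_arm(steps=[[1.5,0,2.3,0.5,0,0,0],[1.5,0,1.0,2,0,0,0],[1.5,0,0,3,0,0,0],[1.5,0,0,2,0,0,0],[1.5,0,0,0.5,0,0,0]])

```text
time_s: 15.35
tool_pos: [0.5115, -0.3097, 0.1387]
tool_rot: [-179.8, 0.4, -6.0]
force: [-0.7, 0.4, -1.0]
grip_width: 0.0209
```

>>> move_arm(steps=[[1.5,0,0,0,0,0,0],[1.5,0,0,0,0,0,0]])

```text
time_s: 15.52
tool_pos: [0.5147, -0.3107, 0.1437]
tool_rot: [180.0, -0.1, -5.9]
force: [-0.4, 0.7, -1.4]
grip_width: 0.0216
```

```bash
python3 - <<'E'
from h import *
plan((.513,-.311,.1205),-6)
E
```

```text
t=15.5 pos [ 0.5147 -0.3107  0.1437] rot [ 1.7998e+02 -6.0000e-02 -5.9400e+00] F [-0.4  0.7 -1.4] w 0.0216
shift cm [-0.16  0.05  2.32] rotvec [ 0.    -0.001  0.001]
```

>>> move_arm(steps=[[1.5,0,0,1.0,0,0,0],[1.5,0,0,0.6,0,0,0],[1.5,0,0,0.4,0,0,0],[1.5,0,0,0.2,0,0,0],[1.5,0,0,0,0,0,0]])

```text
time_s: 15.93
tool_pos: [0.5139, -0.3106, 0.1203]
tool_rot: [-180.0, 0.0, -6.0]
force: [-0.8, 0.2, -0.6]
grip_width: 0.021
```

>>> move_arm(steps=[[1.5,0,0,0.1,0,0,0],[1.5,0,0,0,0,0,0]])

```text
time_s: 16.1
tool_pos: [0.5143, -0.3108, 0.1199]
tool_rot: [180.0, -0.0, -6.0]
force: [0.5, -0.6, 0.5]
grip_width: 0.0211
```

>>> move_arm(steps=[[1.5,0,0,0.1,0,0,0],[1.5,0,0,0,0,0,0]])

```text
time_s: 16.27
tool_pos: [0.5145, -0.3109, 0.1199]
tool_rot: [180.0, -0.1, -6.0]
force: [-1.3, 0.3, 4.8]
grip_width: 0.0211
```

>>> move_arm(steps=[[5,0,0,0,0,0,0],[5,0,0,0,0,0,0],[5,0,0,0,0,0,0],[5,0,0,0,0,0,0],[5,0,0,-2,0,0,0]])

```text
time_s: 16.68
tool_pos: [0.5115, -0.3095, 0.1347]
tool_rot: [-179.8, 0.4, -6.0]
force: [-0.9, 1.1, -0.3]
grip_width: 0.0453
```

>>> move_arm(steps=[[5,0,0,-3.5,0,0,0],[5,0,0,-3.5,0,0,0],[5,0,0,-1,0,0,0],[8.7,-0.4,-3.7,0,0,0,0],[8.7,-0.4,-3.7,0,0,0,0]])

```text
time_s: 17.1
tool_pos: [0.5138, -0.2382, 0.2194]
tool_rot: [179.9, -0.1, -6.3]
force: [0.1, 2.1, -0.7]
grip_width: 0.057
```

```bash
python3 - <<'E'
from h import *
plan((.574,.0065,.20),-6)
c=cam('top'); save(c['img'],'t4.png',(180,110,460,290),2.8); np.save('top4.npy',c['img'])
s=cam('scene'); save(s['img'],'s4.png',(90,80,350,230),3); np.save('sc4.npy',s['img'])
E
```

```text
t=17.1 pos [ 0.5138 -0.2382  0.2194] rot [ 1.7993e+02 -1.3000e-01 -6.2900e+00] F [ 0.1  2.1 -0.7] w 0.057
shift cm [  3.3  -24.99   1.92] rotvec [ 0.001 -0.002 -0.005]
```

View pics/t4.png

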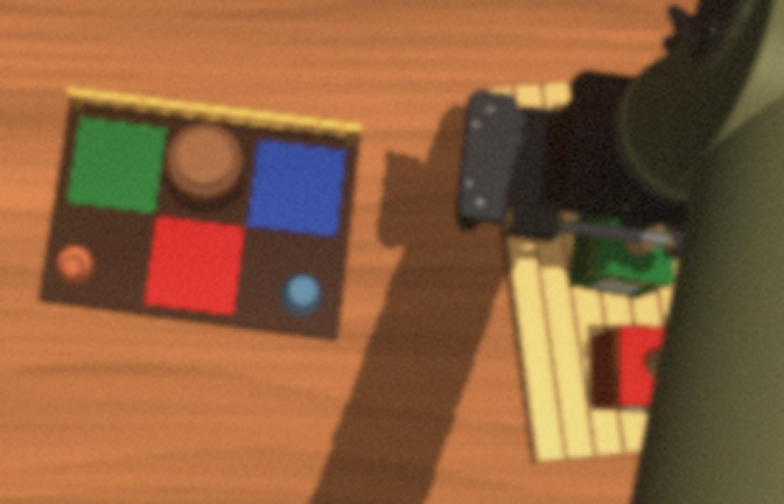

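View pics/s4.png

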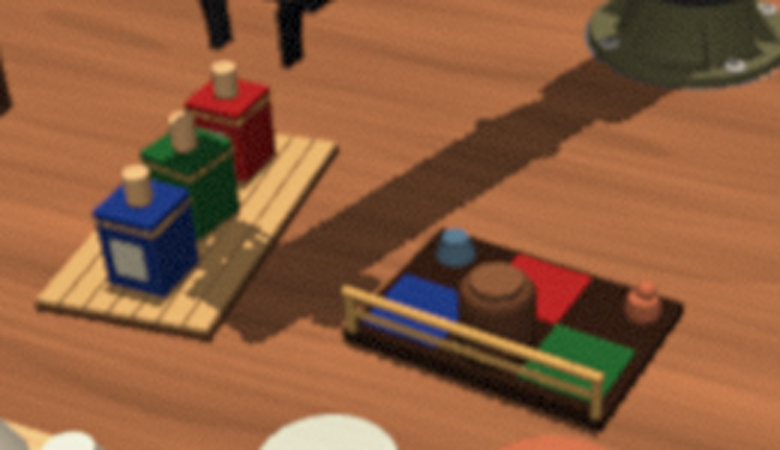

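All three tins stand on the tray and the coasters are uncovered. Measuring the coasters, jar and saucer now.

```bash
python3 - <<'E'
from h import *
for n in ('top','scene'):
    c=cam(n); hsv=cv2.cvtColor(c['img'],cv2.COLOR_RGB2HSV).astype(int); H,S,V=hsv[...,0],hsv[...,1],hsv[...,2]
    yy,xx=np.mgrid[:384,:512]; roi=(xx>190)&(xx<325)&(yy>130)&(yy<235)
    ms={'red':((H<5)|(H>175))&(S>200)&(V>120),'green':(H>50)&(H<75)&(S>120)&(V>50),'blue':(H>105)&(H<128)&(S>140)&(V>60)}
    for k,m in ms.items():
        k2,l,st,ce=cv2.connectedComponentsWithStats((m&roi).astype(np.uint8)); i=1+np.argmax(st[1:,4])
        cn=cv2.findContours((l==i).astype(np.uint8),0,2)[0][0]
        P=np.array([onz(c,p,.015) for p in cn[:,0].astype(float)]);R=cv2.minAreaRect((P*1000).astype(np.float32)); print(n,k,st[i,4],np.round(R[0],1),np.round(R[1],1),round(R[2],1))
    m=(S<60)&(V>150)
    k2,l,st,ce=cv2.connectedComponentsWithStats(m.astype(np.uint8))
    for i in range(1,k2):
        p=onz(c,ce[i],.008)
        if st[i,4]>100 and .3<p[0]<.65 and .25<p[1]<.4:
            cn=cv2.findContours((l==i).astype(np.uint8),0,2)[0][0]
            P=np.array([onz(c,q,.008) for q in cn[:,0].astype(float)]);print(n,'white',st[i,4],p.round(4),cv2.fitEllipse((P*1000).astype(np.float32)))
    save(c['img'],n+'jar.png',(235,140,270,190) if n=='top' else (235,155,285,205),10)
E
```

```text
top red 139 [515.4  24.8] [44.5 41. ] 85.6
top green 932 [580.1  77.4] [68.9 68.9] 84.0
top blue 887 [565.4 -65.3] [67. 67.] 84.1
top white 439 [0.5997 0.3312] ((599.5054321289062, 334.5620422363281), (56.229915618896484, 59.73280334472656), 148.4215850830078)
top white 1631 [0.473  0.3213] ((473.4227600097656, 321.218505859375), (97.95816040039062, 99.02289581298828), 163.81228637695312)
top white 507 [0.3581 0.3266] ((356.7362976074219, 329.92138671875), (58.55585861206055, 59.04396438598633), 8.566164016723633)
scene red 266 [502.5  12.6] [70.1 70.2] 84.6
scene green 289 [571.8  77.6] [71.4 54.3] 84.0
scene blue 194 [545.6 -66.5] [67.1 32.9] 84.6
scene white 130 [0.3126 0.3141] ((309.0583190917969, 317.853759765625), (56.029361724853516, 57.561187744140625), 14.755865097045898)
scene white 1175 [0.4944 0.321 ] ((494.8002014160156, 321.4783935546875), (89.14360809326172, 162.40005493164062), 91.96189880371094)
```

View pics/topjar.png

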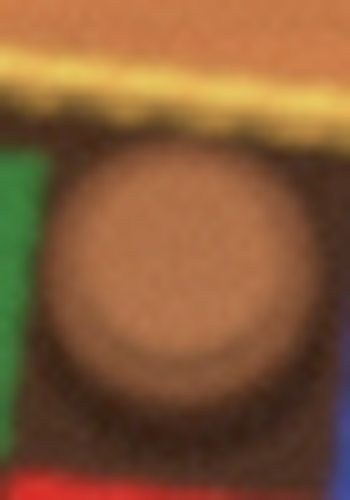

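View pics/scenejar.png

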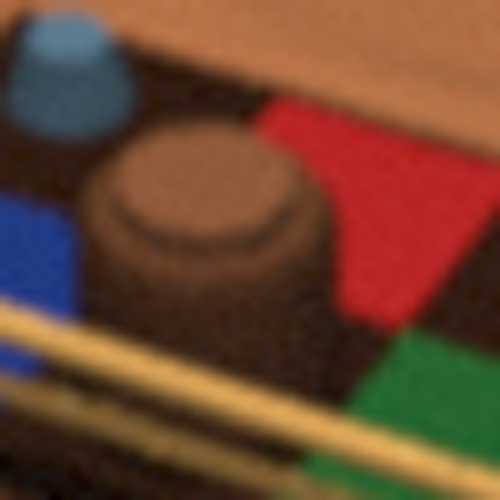

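```bash
python3 - <<'E'
from h import *
c=cam('top');s=cam('scene')
a=(182/10-.45+235,255/10-.45+140);b=(208/10-.45+235,185/10-.45+155)
print(tri(c,a,s,b),onz(c,a,.074),onz(s,b,.074))
print('side circle top', onz(c,(181/10-.45+235,278/10-.45+140),.06))
plan((.5735,.0063,.20),-6)
E
```

```text
(array([0.57524142, 0.00719441, 0.07393218]), np.float64(0.0003065632015732775)) [0.57527891 0.00704953] [0.57528314 0.00737752]
side circle top [0.57370982 0.00735733]
t=17.4 pos [ 0.5134 -0.2374  0.2183] rot [ 1.7996e+02  2.0000e-02 -6.0300e+00] F [-0.5 -0.  -0.5] w 0.0795
shift cm [  3.41 -24.87   1.81] rotvec [ 0.001  0.    -0.001]
```

>>> move_arm(steps=[[8.7,0.5,-3.6,0,0,0,0],[8.7,0.5,-3.6,0,0,0,0],[8.7,0.5,-3.6,0,0,0,0],[8.7,0.5,-3.6,0,0,0,0],[8.7,0.5,-3.6,0,0,0,0]])

```text
time_s: 17.82
tool_pos: [0.5577, -0.0601, 0.2183]
tool_rot: [180.0, 0.0, -6.1]
force: [0.3, -0.2, -0.1]
grip_width: 0.0866
```

>>> move_arm(steps=[[8.7,0.5,-3.6,0,0,0,0],[8.7,0.5,-3.4,1,0,0,0],[8.7,0,0,3,0,0,0],[8.7,0,0,3,0,0,0],[8.7,0,0,0,0,0,0]])

```text
time_s: 18.23
tool_pos: [0.5709, 0.0075, 0.1424]
tool_rot: [180.0, 0.6, -6.0]
force: [-1.9, -1.0, -1.2]
grip_width: 0.0872
```

>>> move_arm(steps=[[8.7,0,0,0,0,0,0],[8.7,0,0,0,0,0,0]])

```text
time_s: 18.4
tool_pos: [0.5755, 0.0074, 0.1497]
tool_rot: [-180.0, -0.1, -6.1]
force: [0.2, -0.2, -0.3]
grip_width: 0.0873
```

```bash
python3 - <<'E'
from h import *
plan((.574,.007,.050),-6)
c=cam('wrist'); save(c['img'],'w4.png'); print(proj(c,(.5745,.007,.074)))
E
```

```text
t=18.4 pos [0.5755 0.0074 0.1497] rot [-1.7999e+02 -7.0000e-02 -6.1000e+00] F [ 0.2 -0.2 -0.3] w 0.0873
shift cm [-0.16  0.06  9.97] rotvec [-0.    -0.001 -0.002]
(np.float64(251.5046775098497), np.float64(207.64039163765165))
```

View pics/w4.png

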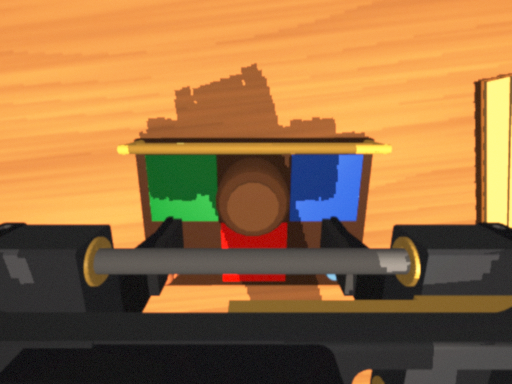

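The jar lid shows at (253,207), as predicted and centred between the fingers. Descending slowly.

>>> move_arm(steps=[[8.7,-0.1,0.1,2.0,0,0,0],[8.7,0,0,2.0,0,0,0],[8.7,0,0,2.0,0,0,0],[8.7,0,0,1.0,0,0,0],[8.7,0,0,0.5,0,0,0]])

```text
time_s: 18.87
tool_pos: [0.5736, 0.0071, 0.0735]
tool_rot: [180.0, 0.0, -6.0]
force: [0.6, -0.5, 0.6]
grip_width: 0.0868
```

>>> move_arm(steps=[[8.7,0,0,1.2,0,0,0],[8.7,0,0,0.8,0,0,0],[8.7,0,0,0.5,0,0,0],[8.7,0,0,0,0,0,0],[8.7,0,0,0,0,0,0]])

```text
time_s: 19.28
tool_pos: [0.5736, 0.0079, 0.0486]
tool_rot: [-180.0, 0.0, -6.0]
force: [0.8, 0.6, 0.7]
grip_width: 0.0874
```

>>> move_arm(steps=[[5.5,0,0,0,0,0,0],[5.5,0,0,0,0,0,0],[5.5,0,0,0,0,0,0],[5.5,0,0,0,0,0,0],[5.5,0,0,0,0,0,0]], force=20)

```text
time_s: 19.7
tool_pos: [0.5736, 0.0076, 0.0488]
tool_rot: [180.0, -0.0, -6.0]
force: [-0.4, 0.4, 1.1]
grip_width: 0.0633
```

>>> move_arm(steps=[[5.5,0,0,0,0,0,0],[5.5,0,0,-1,0,0,0],[5.5,0,0,-2.5,0,0,0],[5.5,0,0,-3,0,0,0],[5.5,0,0,-2,0,0,0]])

```text
time_s: 20.12
tool_pos: [0.5738, 0.0082, 0.1359]
tool_rot: [-180.0, -0.1, -5.9]
force: [1.1, 0.5, -1.4]
grip_width: 0.0631
```

```bash
python3 - <<'E'
from h import *
plan((.473,.3213,.13),-6)
E
```

```text
t=20.1 pos [0.5738 0.0082 0.1359] rot [-1.7998e+02 -7.0000e-02 -5.9400e+00] F [ 1.1  0.5 -1.4] w 0.0631
shift cm [-13.27 -30.1    0.58] rotvec [-0.    -0.001  0.001]
```

>>> move_arm(steps=[[5.5,-0.8,-1.8,0,0,0,0],[5.5,-1.4,-3.2,0,0,0,0],[5.5,-1.5,-3.4,0,0,0,0],[5.5,-1.5,-3.4,0,0,0,0],[5.5,-1.5,-3.4,0,0,0,0]])

```text
time_s: 20.53
tool_pos: [0.5216, 0.1673, 0.1339]
tool_rot: [180.0, 0.0, -6.0]
force: [0.4, 0.0, -2.7]
grip_width: 0.0632
```

>>> move_arm(steps=[[5.5,-1.5,-3.4,0,0,0,0],[5.5,-1.5,-3.4,0,0,0,0],[5.5,-1.5,-3.4,0,0,0,0],[5.5,-1.3,-3.0,0,0,0,0],[5.5,-0.7,-1.6,1,0,0,0]])

```text
time_s: 20.95
tool_pos: [0.4714, 0.3259, 0.1259]
tool_rot: [-179.7, -0.1, -5.7]
force: [-0.4, 1.1, -2.5]
grip_width: 0.0634
```

>>> move_arm(steps=[[5.5,0,0,2,0,0,0],[5.5,0,0,2,0,0,0],[5.5,0,0,1,0,0,0],[5.5,0,0,0,0,0,0],[5.5,0,0,0,0,0,0]])

```text
time_s: 21.37
tool_pos: [0.4733, 0.3195, 0.0735]
tool_rot: [180.0, 0.1, -6.0]
force: [-0.2, -0.5, -2.5]
grip_width: 0.0634
```

```bash
python3 - <<'E'
from h import *
plan((.473,.3213,.0448),-6)
c=cam('top'); save(c['img'],'t5.png',(40,120,320,300),2.8)
E
```

```text
t=21.4 pos [0.4733 0.3195 0.0735] rot [ 1.7997e+02  6.0000e-02 -6.0000e+00] F [-0.2 -0.5 -2.5] w 0.0634
shift cm [-0.04 -0.18  2.87] rotvec [ 0.001  0.001 -0.   ]
```

View pics/t5.png

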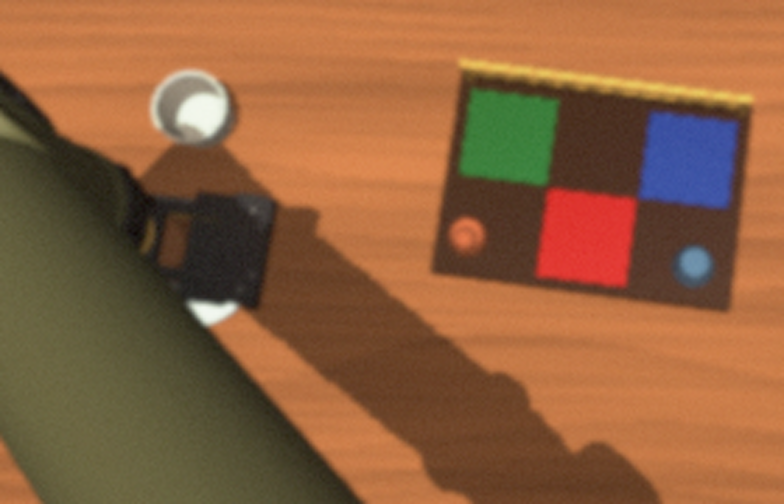

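The gripper is over the saucer and the stand is undisturbed. Lowering.

>>> move_arm(steps=[[5.5,0,-0.1,1.2,0,0,0],[5.5,0,-0.1,0.8,0,0,0],[5.5,0,0,0.4,0,0,0],[5.5,0,0,0.2,0,0,0],[5.5,0,0,0,0,0,0]])

```text
time_s: 21.83
tool_pos: [0.4731, 0.3216, 0.0468]
tool_rot: [180.0, 0.1, -6.0]
force: [-0.3, 0.2, -3.4]
grip_width: 0.0632
```

>>> move_arm(steps=[[5.5,0,0,0.2,0,0,0],[5.5,0,0,0,0,0,0]])

```text
time_s: 22.0
tool_pos: [0.4736, 0.3219, 0.0455]
tool_rot: [180.0, -0.0, -6.0]
force: [0.2, 0.8, -2.7]
grip_width: 0.0634
```

>>> move_arm(steps=[[5.5,0,0,0.1,0,0,0],[5.5,0,0,0,0,0,0]])

```text
time_s: 22.17
tool_pos: [0.4738, 0.3221, 0.0449]
tool_rot: [-180.0, -0.0, -6.0]
force: [-0.3, -0.1, -1.0]
grip_width: 0.0635
```

>>> move_arm(steps=[[5.5,0,0,0.1,0,0,0],[5.5,0,0,0,0,0,0]])

```text
time_s: 22.33
tool_pos: [0.4738, 0.3221, 0.0448]
tool_rot: [180.0, -0.0, -6.0]
force: [-2.7, -1.9, 5.8]
grip_width: 0.0633
```

Seated. Release slowly, rise.

>>> move_arm(steps=[[7.5,0,0,0,0,0,0],[8.7,0,0,0,0,0,0],[8.7,0,0,0,0,0,0],[8.7,0,0,0,0,0,0],[8.7,0,0,0,0,0,0]])

```text
time_s: 22.75
tool_pos: [0.4736, 0.3219, 0.0435]
tool_rot: [-180.0, -0.0, -6.0]
force: [0.1, 0.3, -0.3]
grip_width: 0.0848
```

>>> move_arm(steps=[[8.7,0,0,-1,0,0,0],[8.7,0,0,-3.0,0,0,0],[8.7,0,0,-3.5,0,0,0],[8.7,0,0,-3.5,0,0,0],[8.7,0,0,-3.5,0,0,0]])

```text
time_s: 23.17
tool_pos: [0.4732, 0.322, 0.1907]
tool_rot: [-180.0, -0.0, -5.9]
force: [0.2, 0.4, -0.5]
grip_width: 0.0874
```

>>> move_arm(steps=[[5,0,3.8,-2,0,0,0],[5,0,3.8,0,0,0,0],[5,0,3.8,0,0,0,0],[5,0,3.8,0,0,0,0],[5,0,3.8,0,0,0,0]])

```text
time_s: 23.58
tool_pos: [0.4535, 0.1327, 0.2089]
tool_rot: [180.0, -0.1, -5.9]
force: [0.6, -0.5, -0.2]
grip_width: 0.0616
```

```bash
python3 - <<'E'
from h import *
plan((.603,-.300,.20),-6)
c=cam('top'); save(c['img'],'t6.png',(50,100,300,290),3)
s=cam('scene'); save(s['img'],'s6.png',(100,100,440,250),2.3)
E
```

```text
t=23.6 pos [0.4535 0.1327 0.2089] rot [ 1.80e+02 -1.00e-01 -5.93e+00] F [ 0.6 -0.5 -0.2] w 0.0616
shift cm [19.33 41.49  0.92] rotvec [ 0.    -0.002  0.001]
```

View pics/t6.png

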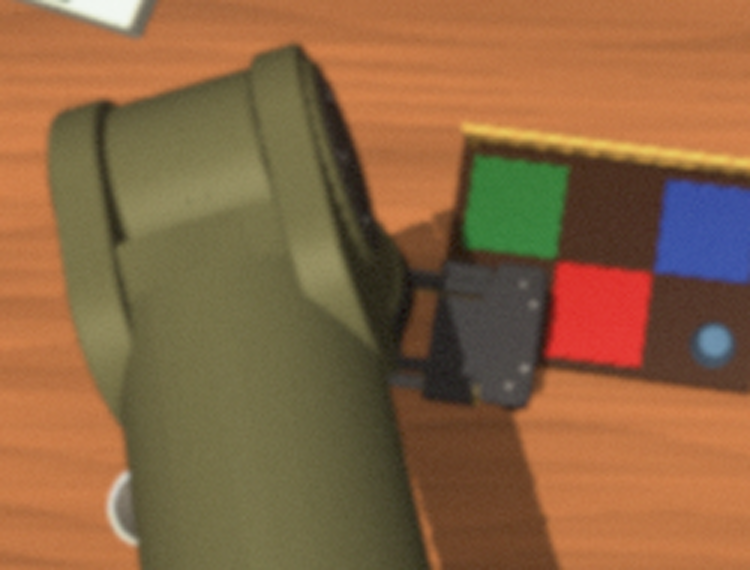

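View pics/s6.png

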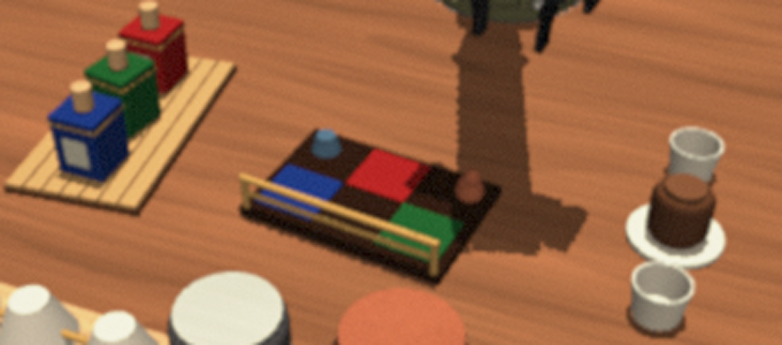

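The jar stands upright on the middle of the saucer, and the tins are undisturbed. Going for green at (.5143,-.3109).

>>> move_arm(steps=[[5,0.9,3.6,0,0,0,0],[5,0.9,3.6,0,0,0,0],[5,0.9,3.6,0,0,0,0],[5,0.9,3.6,0,0,0,0],[5,0.9,3.6,0,0,0,0]])

```text
time_s: 24.1
tool_pos: [0.4803, -0.0507, 0.2088]
tool_rot: [180.0, -0.1, -5.9]
force: [0.3, -0.2, -0.5]
grip_width: 0.0502
```

>>> move_arm(steps=[[5,0.9,3.6,0,0,0,0],[5,0.9,3.6,0,0,0,0],[5,0.9,3.6,0,0,0,0],[5,0.9,3.6,0,0,0,0],[5,0.9,3.6,0,0,0,0]])

```text
time_s: 24.52
tool_pos: [0.5065, -0.2345, 0.2087]
tool_rot: [180.0, -0.1, -5.9]
force: [0.3, 0.8, -0.2]
grip_width: 0.0501
```

>>> move_arm(steps=[[5,0.9,3.6,0,0,0,0],[5,0.8,3.6,1,0,0,0],[5,0,0,2,0,0,0],[5,0,0,0,0,0,0],[5,0,0,0,0,0,0]])

```text
time_s: 24.93
tool_pos: [0.5152, -0.3056, 0.1772]
tool_rot: [-179.9, 0.1, -5.9]
force: [0.1, 0.6, 0.6]
grip_width: 0.0503
```

```bash
python3 - <<'E'
from h import *
plan((.5143,-.3109,.120),-6)
c=cam('wrist'); save(c['img'],'w6.png'); print(proj(c,(.5143,-.3109,.116)))
c=cam('top'); save(c['img'],'t7.png',(70,130,160,290),3.5)
E
```

```text
t=24.9 pos [ 0.5152 -0.3056  0.1772] rot [-1.7987e+02  1.1000e-01 -5.9500e+00] F [0.1 0.6 0.6] w 0.0503
shift cm [-0.03  0.55  5.72] rotvec [-0.002  0.002  0.001]
(np.float64(258.0504395631258), np.float64(213.0832155740081))
```

View pics/w6.png

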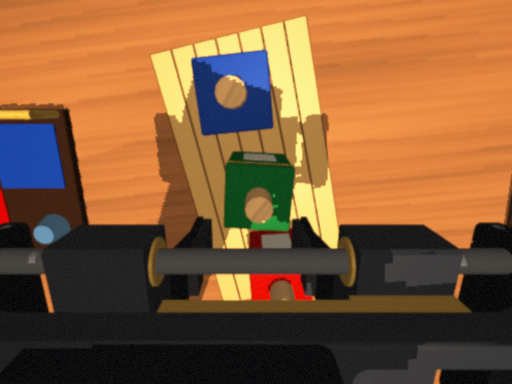

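View pics/t7.png

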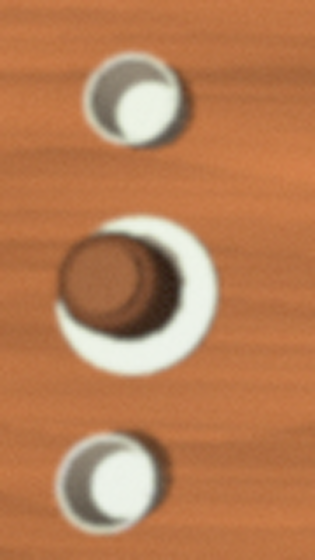

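The knob is at (258,209) in the wrist view. The jar lid in the top view is at about (99,209). I'll check its position.

>>> move_arm(steps=[[5,0,0.4,2.0,0,0,0],[5,0,0,1.5,0,0,0],[5,0,0,0,0,0,0],[5,0,0,0,0,0,0],[5,0,0,0,0,0,0]])

```text
time_s: 25.45
tool_pos: [0.5162, -0.3102, 0.1448]
tool_rot: [179.9, -0.1, -5.9]
force: [1.2, -1.0, 1.0]
grip_width: 0.0501
```

```bash
python3 - <<'E'
from h import *
plan((.5143,-.3109,.120),-6)
c=cam('top'); print('jar',onz(c,(98.8,209.4),.070),'saucer .473 .3213')
E
```

```text
t=25.4 pos [ 0.5162 -0.3102  0.1448] rot [ 1.7995e+02 -1.3000e-01 -5.8800e+00] F [ 1.2 -1.   1. ] w 0.0501
shift cm [-0.19  0.09  2.48] rotvec [ 0.001 -0.002  0.002]
jar [0.47404379 0.32236672] saucer .473 .3213
```

>>> move_arm(steps=[[5,-0.1,0.1,1.2,0,0,0],[5,0,0,0.8,0,0,0],[5,0,0,0.4,0,0,0],[5,0,0,0,0,0,0],[5,0,0,0,0,0,0]])

```text
time_s: 25.92
tool_pos: [0.5136, -0.3114, 0.1183]
tool_rot: [-180.0, 0.1, -6.0]
force: [0.4, 0.2, -0.8]
grip_width: 0.0497
```

>>> move_arm(steps=[[1.5,0,0,0,0,0,0],[1.5,0,0,0,0,0,0],[1.5,0,0,0,0,0,0],[1.5,0,0,0,0,0,0],[1.5,0,0,0,0,0,0]], force=25)

```text
time_s: 26.33
tool_pos: [0.514, -0.3117, 0.1192]
tool_rot: [180.0, -0.0, -6.0]
force: [0.4, -0.4, 0.4]
grip_width: 0.0241
```

>>> move_arm(steps=[[1.5,0,0,0,0,0,0],[1.5,0,0,0,0,0,0],[1.5,0,0,-1,0,0,0],[1.5,0,0,-3,0,0,0],[1.5,0,0,-3,0,0,0]])

```text
time_s: 26.75
tool_pos: [0.5126, -0.311, 0.1885]
tool_rot: [-179.9, 0.2, -6.0]
force: [0.6, -1.0, -1.7]
grip_width: 0.0214
```

```bash
python3 - <<'E'
from h import *
plan((.5805,.0776,.19),-6)
E
```

```text
t=26.8 pos [ 0.5126 -0.311   0.1885] rot [-179.9     0.22   -5.96] F [ 0.6 -1.  -1.7] w 0.0214
shift cm [  2.71 -39.35  -0.09] rotvec [-0.002  0.004  0.001]
```

>>> move_arm(steps=[[1.5,0,-1.8,-1,0,0,0],[1.5,0,-3.4,0,0,0,0],[1.5,0,-3.7,0,0,0,0],[1.5,0,-3.7,0,0,0,0],[1.5,0,-3.7,0,0,0,0]])

```text
time_s: 27.17
tool_pos: [0.5307, -0.148, 0.1997]
tool_rot: [180.0, -0.0, -6.0]
force: [0.5, -0.4, -1.9]
grip_width: 0.0215
```

>>> move_arm(steps=[[1.5,0.5,-3.7,0,0,0,0],[1.5,0.5,-3.7,0,0,0,0],[1.5,0.5,-3.7,0,0,0,0],[1.5,0.5,-3.7,0,0,0,0],[1.5,0.5,-3.7,0,0,0,0]])

```text
time_s: 27.58
tool_pos: [0.5751, 0.0335, 0.1997]
tool_rot: [180.0, -0.0, -6.0]
force: [0.0, -0.7, -0.6]
grip_width: 0.0213
```

>>> move_arm(steps=[[1.5,0,-3.0,0,0,0,0],[1.5,0,-1.5,1,0,0,0],[1.5,0,0,2,0,0,0],[1.5,0,0,0,0,0,0],[1.5,0,0,0,0,0,0]])

```text
time_s: 28.0
tool_pos: [0.5788, 0.076, 0.1683]
tool_rot: [179.9, 0.1, -6.0]
force: [0.6, -0.9, -0.9]
grip_width: 0.0214
```

```bash
python3 - <<'E'
from h import *
plan((.5805,.0776,.122),-6)
E
```

```text
t=28.0 pos [0.5788 0.076  0.1683] rot [ 1.7993e+02  1.5000e-01 -5.9800e+00] F [ 0.6 -0.9 -0.9] w 0.0214
shift cm [ 0.16 -0.19  4.63] rotvec [0.001 0.003 0.   ]
```

>>> move_arm(steps=[[1.5,0.1,-0.1,2.0,0,0,0],[1.5,0,0,1.5,0,0,0],[1.5,0,0,0.5,0,0,0],[1.5,0,0,0.3,0,0,0],[1.5,0,0,0,0,0,0]])

```text
time_s: 28.42
tool_pos: [0.581, 0.0767, 0.1264]
tool_rot: [180.0, -0.0, -6.0]
force: [-1.2, -0.5, -0.6]
grip_width: 0.0214
```

>>> move_arm(steps=[[1.5,0,0,0.1,0,0,0],[1.5,0,0,0,0,0,0]])

```text
time_s: 28.58
tool_pos: [0.5814, 0.0774, 0.126]
tool_rot: [-180.0, -0.1, -6.0]
force: [0.6, -0.1, -2.1]
grip_width: 0.0213
```

```bash
python3 - <<'E'
from h import *
plan((.5805,.0776,.122),-6)
E
```

```text
t=28.6 pos [0.5814 0.0774 0.126 ] rot [-1.7999e+02 -1.0000e-01 -5.9900e+00] F [ 0.6 -0.1 -2.1] w 0.0213
shift cm [-0.1  -0.01  0.4 ] rotvec [-0.    -0.002  0.   ]
```

>>> move_arm(steps=[[1.5,0,0,0.2,0,0,0],[1.5,0,0,0.1,0,0,0],[1.5,0,0,0,0,0,0]])

```text
time_s: 28.83
tool_pos: [0.5809, 0.0776, 0.1221]
tool_rot: [180.0, -0.0, -6.0]
force: [-0.5, -0.2, -1.6]
grip_width: 0.0215
```

>>> move_arm(steps=[[1.5,0,0,0.1,0,0,0],[1.5,0,0,0,0,0,0]])

```text
time_s: 29.0
tool_pos: [0.5811, 0.0779, 0.1219]
tool_rot: [-180.0, -0.1, -5.9]
force: [-1.6, 0.9, 5.0]
grip_width: 0.021
```

Seated. Release, rise, then head for red (.4265,-.3238).

>>> move_arm(steps=[[5,0,0,0,0,0,0],[5,0,0,0,0,0,0],[5,0,0,0,0,0,0],[5,0,0,0,0,0,0],[5,0,0,-2,0,0,0]])

```text
time_s: 29.42
tool_pos: [0.578, 0.0768, 0.1371]
tool_rot: [179.9, 0.4, -6.0]
force: [-0.8, -0.6, -0.7]
grip_width: 0.0455
```

>>> move_arm(steps=[[5,0,0,-3.5,0,0,0],[5,0,0,-3.0,0,0,0],[5,0,0,0,0,0,0],[5,0,0,0,0,0,0]])

```text
time_s: 29.75
tool_pos: [0.582, 0.0778, 0.208]
tool_rot: [-180.0, -0.2, -6.0]
force: [-0.5, 0.2, 0.3]
grip_width: 0.0496
```

```bash
python3 - <<'E'
from h import *
plan((.4265,-.3238,.20),-6)
s=cam('scene'); save(s['img'],'s8.png',(190,110,340,230),5)
E
```

```text
t=29.8 pos [0.582  0.0778 0.208 ] rot [-179.97   -0.24   -5.97] F [-0.5  0.2  0.3] w 0.0496
shift cm [-11.29  41.56   0.73] rotvec [-0.    -0.004  0.   ]
```

View pics/s8.png

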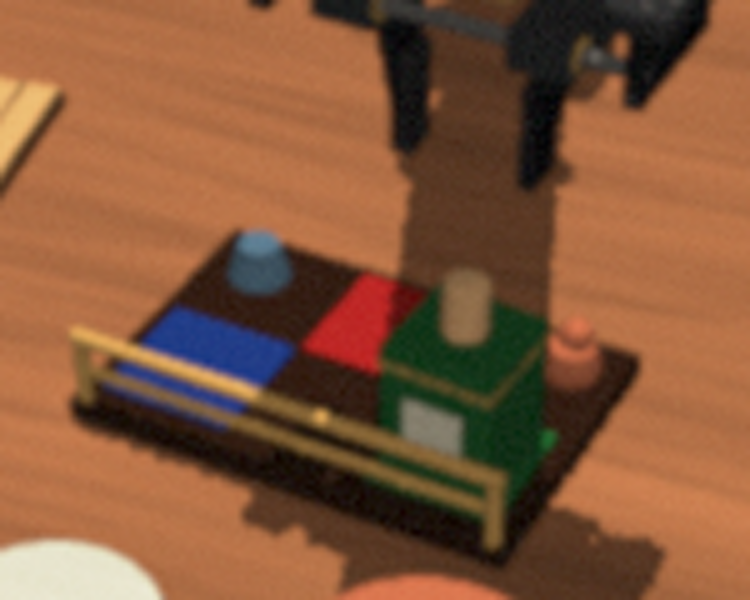

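Green stands upright on its coaster. On to red.

>>> move_arm(steps=[[5,-1,3.5,0,0,0,0],[5,-1,3.5,0,0,0,0],[5,-1,3.5,0,0,0,0],[5,-1,3.5,0,0,0,0],[5,-1,3.5,0,0,0,0]])

```text
time_s: 30.22
tool_pos: [0.5109, -0.0927, 0.2041]
tool_rot: [-180.0, 0.2, -6.0]
force: [0.9, -1.0, 0.8]
grip_width: 0.0495
```

>>> move_arm(steps=[[5,-1,3.5,0,0,0,0],[5,-1,3.5,0,0,0,0],[5,-1,3.5,0,0,0,0],[5,-1,3.5,0,0,0,0],[5,-1,3.5,0,0,0,0]])

```text
time_s: 30.63
tool_pos: [0.4429, -0.2613, 0.2042]
tool_rot: [-179.9, 0.2, -6.0]
force: [1.1, -0.4, 0.2]
grip_width: 0.0501
```

>>> move_arm(steps=[[5,-0.6,3.4,0,0,0,0],[5,-0.6,3.2,1,0,0,0],[5,0,0,3,0,0,0],[5,0,0,1,0,0,0],[5,0,0,0,0,0,0]])

```text
time_s: 31.05
tool_pos: [0.4234, -0.3226, 0.1515]
tool_rot: [-179.7, 0.4, -6.0]
force: [-0.0, 0.2, -0.4]
grip_width: 0.0499
```

>>> move_arm(steps=[[5,0,0,0,0,0,0],[5,0,0,0,0,0,0]])

```text
time_s: 31.22
tool_pos: [0.4271, -0.3236, 0.1567]
tool_rot: [180.0, -0.0, -5.8]
force: [0.2, 0.1, 0.3]
grip_width: 0.0498
```

```bash
python3 - <<'E'
from h import *
plan((.4265,-.3238,.121),-6)
E
```

```text
t=31.2 pos [ 0.4271 -0.3236  0.1567] rot [ 1.7999e+02 -5.0000e-02 -5.8400e+00] F [0.2 0.1 0.3] w 0.0498
shift cm [-0.06  0.02  3.57] rotvec [ 0.    -0.001  0.003]
```

>>> move_arm(steps=[[5,0,0,1.8,0,0,0],[5,0,0,1.2,0,0,0],[5,0,0,0.5,0,0,0],[5,0,0,0,0,0,0],[5,0,0,0,0,0,0]])

```text
time_s: 31.63
tool_pos: [0.4263, -0.3243, 0.1212]
tool_rot: [180.0, 0.0, -5.9]
force: [-0.2, 0.3, 0.0]
grip_width: 0.0497
```

>>> move_arm(steps=[[1.5,0,0,0,0,0,0],[1.5,0,0,0,0,0,0],[1.5,0,0,0,0,0,0],[1.5,0,0,0,0,0,0],[1.5,0,0,0,0,0,0]])

```text
time_s: 32.05
tool_pos: [0.4262, -0.3247, 0.1212]
tool_rot: [180.0, -0.0, -6.0]
force: [-0.6, 0.2, 0.6]
grip_width: 0.0241
```

>>> move_arm(steps=[[1.5,0,0,0,0,0,0],[1.5,0,0,0,0,0,0],[1.5,0,0,-1,0,0,0],[1.5,0,0,-3,0,0,0],[1.5,0,0,-3,0,0,0]])

```text
time_s: 32.47
tool_pos: [0.4249, -0.3237, 0.1907]
tool_rot: [-179.9, 0.2, -6.0]
force: [0.6, -1.1, -1.0]
grip_width: 0.0211
```

```bash
python3 - <<'E'
from h import *
plan((.5018,.0134,.19),-6)
E
```

```text
t=32.5 pos [ 0.4249 -0.3237  0.1907] rot [-179.88    0.2    -5.97] F [ 0.6 -1.1 -1. ] w 0.0211
shift cm [  4.14 -34.33   0.13] rotvec [-0.002  0.003  0.001]
```

>>> move_arm(steps=[[1.5,0,-1.8,0,0,0,0],[1.5,0.3,-3.4,0,0,0,0],[1.5,0.5,-3.7,0,0,0,0],[1.5,0.5,-3.7,0,0,0,0],[1.5,0.5,-3.7,0,0,0,0]])

```text
time_s: 32.88
tool_pos: [0.461, -0.1628, 0.1916]
tool_rot: [180.0, -0.0, -6.0]
force: [-0.1, 0.1, -1.4]
grip_width: 0.0212
```

>>> move_arm(steps=[[1.5,0.5,-3.7,0,0,0,0],[1.5,0.5,-3.7,0,0,0,0],[1.5,0.5,-3.7,0,0,0,0],[1.5,0.4,-3.4,0,0,0,0],[1.5,0.3,-2.4,0,0,0,0]])

```text
time_s: 33.3
tool_pos: [0.5006, 0.0055, 0.1918]
tool_rot: [-180.0, -0.0, -5.8]
force: [-0.3, -0.3, -1.0]
grip_width: 0.0215
```

>>> move_arm(steps=[[1.5,0,-1.1,1,0,0,0],[1.5,0,0,2,0,0,0],[1.5,0,0,0,0,0,0],[1.5,0,0,0,0,0,0],[1.5,0,0,0,0,0,0]])

```text
time_s: 33.72
tool_pos: [0.5018, 0.0117, 0.1617]
tool_rot: [180.0, -0.0, -6.0]
force: [0.5, -0.5, -0.8]
grip_width: 0.0213
```

```bash
python3 - <<'E'
from h import *
plan((.5018,.0134,.1242),-6)
E
```

```text
t=33.7 pos [0.5018 0.0117 0.1617] rot [ 1.7998e+02 -3.0000e-02 -6.0400e+00] F [ 0.5 -0.5 -0.8] w 0.0213
shift cm [-0.02 -0.17  3.75] rotvec [ 0.    -0.    -0.001]
```

>>> move_arm(steps=[[1.5,0,-0.1,1.8,0,0,0],[1.5,0,0,1.0,0,0,0],[1.5,0,0,0.5,0,0,0],[1.5,0,0,0.2,0,0,0],[1.5,0,0,0,0,0,0]])

```text
time_s: 34.13
tool_pos: [0.5015, 0.0131, 0.1258]
tool_rot: [180.0, 0.0, -6.0]
force: [-0.1, -0.2, -1.1]
grip_width: 0.0216
```

>>> move_arm(steps=[[1.5,0,0,0.1,0,0,0],[1.5,0,0,0.1,0,0,0],[1.5,0,0,0,0,0,0]])

```text
time_s: 34.38
tool_pos: [0.5019, 0.0134, 0.1242]
tool_rot: [180.0, -0.0, -6.0]
force: [0.6, -0.7, -1.1]
grip_width: 0.021
```

>>> move_arm(steps=[[1.5,0,0,0.1,0,0,0],[1.5,0,0,0,0,0,0]])

```text
time_s: 34.55
tool_pos: [0.5022, 0.0137, 0.124]
tool_rot: [180.0, -0.1, -6.0]
force: [-1.4, 0.5, 4.3]
grip_width: 0.0217
```

>>> move_arm(steps=[[1.5,0,0,0.1,0,0,0],[1.5,0,0,0,0,0,0]])

```text
time_s: 34.72
tool_pos: [0.5025, 0.0137, 0.124]
tool_rot: [180.0, -0.1, -6.0]
force: [-4.9, -0.0, 11.4]
grip_width: 0.0213
```

Seated. Release and go for blue (.603,-.300).

>>> move_arm(steps=[[5,0,0,0,0,0,0],[5,0,0,0,0,0,0],[5,0,0,0,0,0,0],[5,0,0,0,0,0,0],[5,0,0,-2,0,0,0]])

```text
time_s: 35.13
tool_pos: [0.4988, 0.0132, 0.1386]
tool_rot: [180.0, 0.4, -6.0]
force: [0.2, -0.7, -0.5]
grip_width: 0.0455
```

>>> move_arm(steps=[[5,0,0,-3.5,0,0,0],[5,0,0,-3.0,0,0,0],[5,0,0,0,0,0,0],[5,0,0,0,0,0,0]])

```text
time_s: 35.47
tool_pos: [0.5029, 0.0134, 0.2086]
tool_rot: [180.0, -0.2, -6.0]
force: [0.0, 0.4, -0.3]
grip_width: 0.0497
```

```bash
python3 - <<'E'
from h import *
plan((.603,-.300,.20),-6)
s=cam('scene'); save(s['img'],'s9.png',(190,110,340,230),5)
E
```

```text
t=35.5 pos [0.5029 0.0134 0.2086] rot [179.99  -0.22  -5.98] F [ 0.   0.4 -0.3] w 0.0497
shift cm [13.22 30.13  0.92] rotvec [ 0.    -0.004  0.   ]
```

View pics/s9.png

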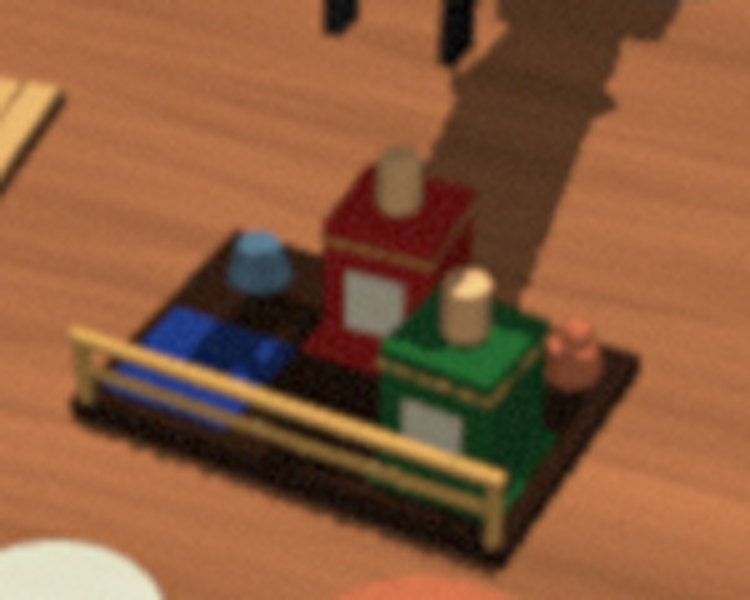

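Red stands upright on its coaster, with the border showing. Blue now.

>>> move_arm(steps=[[5,1.5,3.4,0,0,0,0],[5,1.5,3.4,0,0,0,0],[5,1.5,3.4,0,0,0,0],[5,1.5,3.4,0,0,0,0],[5,1.5,3.4,0,0,0,0]])

```text
time_s: 35.93
tool_pos: [0.5577, -0.1649, 0.2047]
tool_rot: [-180.0, 0.2, -6.0]
force: [0.9, 0.3, 0.6]
grip_width: 0.0498
```

>>> move_arm(steps=[[5,1.5,3.4,0,0,0,0],[5,1.5,3.4,0,0,0,0],[5,1.5,3.4,0,0,0,0],[5,1.2,2.9,1,0,0,0],[5,0,0,3,0,0,0]])

```text
time_s: 36.35
tool_pos: [0.6026, -0.3097, 0.168]
tool_rot: [179.6, -0.3, -6.5]
force: [-0.5, -1.1, -0.6]
grip_width: 0.0501
```

>>> move_arm(steps=[[5,0,0,1,0,0,0],[5,0,0,0,0,0,0],[5,0,0,0,0,0,0],[5,0,0,0,0,0,0]])

```text
time_s: 36.68
tool_pos: [0.6024, -0.2982, 0.1579]
tool_rot: [-180.0, -0.1, -5.8]
force: [0.3, -0.2, 0.5]
grip_width: 0.0501
```

```bash
python3 - <<'E'
from h import *
plan((.603,-.300,.1207),-6)
E
```

```text
t=36.7 pos [ 0.6024 -0.2982  0.1579] rot [-1.7999e+02 -6.0000e-02 -5.8500e+00] F [ 0.3 -0.2  0.5] w 0.0501
shift cm [0.08 0.17 3.72] rotvec [-0.    -0.001  0.003]
```

>>> move_arm(steps=[[5,0.1,0.1,1.8,0,0,0],[5,0,0,1.3,0,0,0],[5,0,0,0.6,0,0,0],[5,0,0,0,0,0,0],[5,0,0,0,0,0,0]])

```text
time_s: 37.1
tool_pos: [0.6025, -0.3004, 0.1201]
tool_rot: [180.0, 0.0, -5.9]
force: [-0.0, -0.2, 0.9]
grip_width: 0.05
```

>>> move_arm(steps=[[1.5,0,0,0,0,0,0],[1.5,0,0,0,0,0,0],[1.5,0,0,0,0,0,0],[1.5,0,0,0,0,0,0],[1.5,0,0,0,0,0,0]])

```text
time_s: 37.52
tool_pos: [0.6026, -0.3009, 0.1203]
tool_rot: [180.0, -0.0, -6.0]
force: [0.1, -0.4, 0.6]
grip_width: 0.0245
```

>>> move_arm(steps=[[1.5,0,0,0,0,0,0],[1.5,0,0,0,0,0,0],[1.5,0,0,-1,0,0,0],[1.5,0,0,-3,0,0,0],[1.5,0,0,-3,0,0,0]])

```text
time_s: 37.93
tool_pos: [0.6011, -0.3003, 0.1891]
tool_rot: [-179.9, 0.3, -6.0]
force: [0.7, -0.8, -0.8]
grip_width: 0.021
```

```bash
python3 - <<'E'
from h import *
plan((.5658,-.0655,.19),-6)
E
```

```text
t=37.9 pos [ 0.6011 -0.3003  0.1891] rot [-179.91    0.25   -5.97] F [ 0.7 -0.8 -0.8] w 0.021
shift cm [ -5.95 -22.98  -0.03] rotvec [-0.002  0.004  0.001]
```

>>> move_arm(steps=[[1.5,-0.5,-1.8,0,0,0,0],[1.5,-0.9,-3.4,0,0,0,0],[1.5,-1,-3.7,0,0,0,0],[1.5,-1,-3.7,0,0,0,0],[1.5,-1,-3.7,0,0,0,0]])

```text
time_s: 38.35
tool_pos: [0.5751, -0.1325, 0.1904]
tool_rot: [180.0, -0.0, -6.0]
force: [0.5, 1.0, -0.9]
grip_width: 0.0214
```

>>> move_arm(steps=[[1.5,-0.9,-3.4,0,0,0,0],[1.5,-0.6,-2.2,0,0,0,0],[1.5,-0.2,-1.1,1,0,0,0],[1.5,0,0,2,0,0,0],[1.5,0,0,0,0,0,0]])

```text
time_s: 38.77
tool_pos: [0.5635, -0.0655, 0.1566]
tool_rot: [180.0, 0.3, -5.9]
force: [-0.5, -0.0, -1.7]
grip_width: 0.0209
```

>>> move_arm(steps=[[1.5,0,0,0,0,0,0],[1.5,0,0,0,0,0,0]])

```text
time_s: 38.93
tool_pos: [0.566, -0.0673, 0.1602]
tool_rot: [180.0, 0.0, -6.1]
force: [0.4, 0.2, -2.5]
grip_width: 0.0213
```

```bash
python3 - <<'E'
from h import *
plan((.5658,-.0655,.1233),-6)
E
```

```text
t=38.9 pos [ 0.566  -0.0673  0.1602] rot [179.97   0.    -6.1 ] F [ 0.4  0.2 -2.5] w 0.0213
shift cm [-0.04 -0.18  3.69] rotvec [ 0.     0.    -0.002]
```

>>> move_arm(steps=[[1.5,0,-0.1,1.8,0,0,0],[1.5,0,0,1.0,0,0,0],[1.5,0,0,0.5,0,0,0],[1.5,0,0,0.2,0,0,0],[1.5,0,0,0,0,0,0]])

```text
time_s: 39.35
tool_pos: [0.5657, -0.0651, 0.1247]
tool_rot: [180.0, 0.0, -6.0]
force: [-0.3, 0.0, -0.8]
grip_width: 0.0211
```

>>> move_arm(steps=[[1.5,0,0,0.1,0,0,0],[1.5,0,0,0.1,0,0,0],[1.5,0,0,0,0,0,0]])

```text
time_s: 39.6
tool_pos: [0.5662, -0.0647, 0.1233]
tool_rot: [180.0, -0.0, -6.0]
force: [-0.1, -0.5, -1.9]
grip_width: 0.0213
```

>>> move_arm(steps=[[1.5,0,0,0.1,0,0,0],[1.5,0,0,0,0,0,0]])

```text
time_s: 39.77
tool_pos: [0.5664, -0.0645, 0.123]
tool_rot: [180.0, -0.1, -6.0]
force: [-0.8, 1.8, 3.6]
grip_width: 0.0217
```

Seated. Release, rise and swing clear to the right for the last check.

>>> move_arm(steps=[[5,0,0,0,0,0,0],[5,0,0,0,0,0,0],[5,0,0,0,0,0,0],[5,0,0,0,0,0,0],[5,0,0,-2,0,0,0]])

```text
time_s: 40.18
tool_pos: [0.563, -0.0647, 0.1382]
tool_rot: [-180.0, 0.4, -6.0]
force: [-0.0, -0.5, 0.0]
grip_width: 0.0456
```

>>> move_arm(steps=[[5,0,0,-3.5,0,0,0],[5,0,0,-3.5,0,0,0],[5,0,0,-3,0,0,0],[5,-1,3.6,0,0,0,0],[5,-1,3.6,0,0,0,0]])

```text
time_s: 40.6
tool_pos: [0.5404, -0.1324, 0.2448]
tool_rot: [180.0, -0.3, -5.6]
force: [0.2, -1.5, -0.8]
grip_width: 0.0497
```

>>> move_arm(steps=[[5,-1,3.6,0,0,0,0],[5,-1,3.6,0,0,0,0],[5,-1,3.6,0,0,0,0],[5,-1,3.6,0,0,0,0],[5,-1,3.6,0,0,0,0]])

```text
time_s: 41.02
tool_pos: [0.4691, -0.3096, 0.242]
tool_rot: [180.0, -0.0, -6.0]
force: [-0.4, -0.5, 0.9]
grip_width: 0.05
```

>>> move_arm(steps=[[5,0,0,0,0,0,0],[5,0,0,0,0,0,0],[5,0,0,0,0,0,0],[5,0,0,0,0,0,0]])

```text
time_s: 41.35
tool_pos: [0.4709, -0.3063, 0.2419]
tool_rot: [-180.0, -0.0, -5.8]
force: [0.2, 0.8, 0.0]
grip_width: 0.0501
```

```bash
python3 - <<'E'
from h import *
plan((.5658,-.0655,.1233),-6)
c=cam('top'); save(c['img'],'t10.png',(185,130,320,240),5.8)
s=cam('scene'); save(s['img'],'s10.png',(190,110,430,230),3.2)
E
```

```text
t=41.4 pos [ 0.4709 -0.3063  0.2419] rot [-1.7996e+02 -1.0000e-02 -5.8200e+00] F [0.2 0.8 0. ] w 0.0501
shift cm [  6.99 -24.91  11.88] rotvec [-0.001 -0.     0.003]
```

View pics/t10.png

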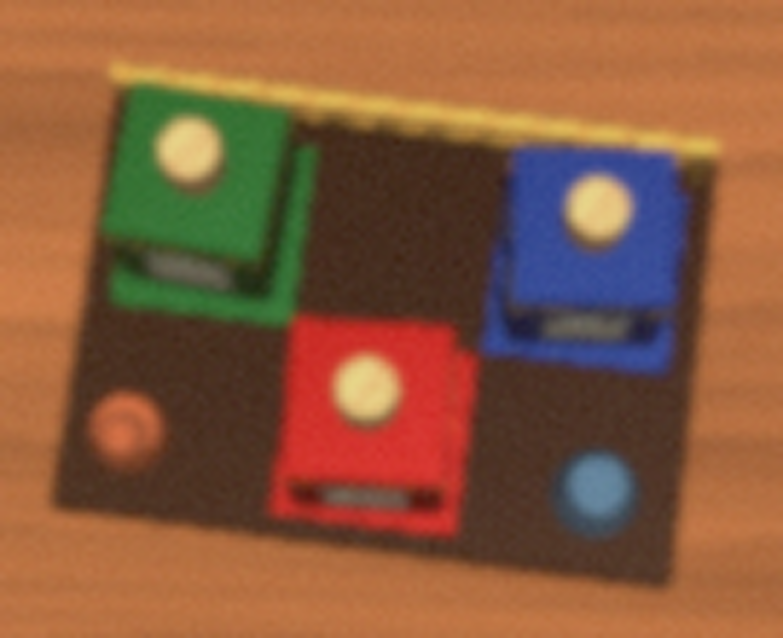

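View pics/s10.png

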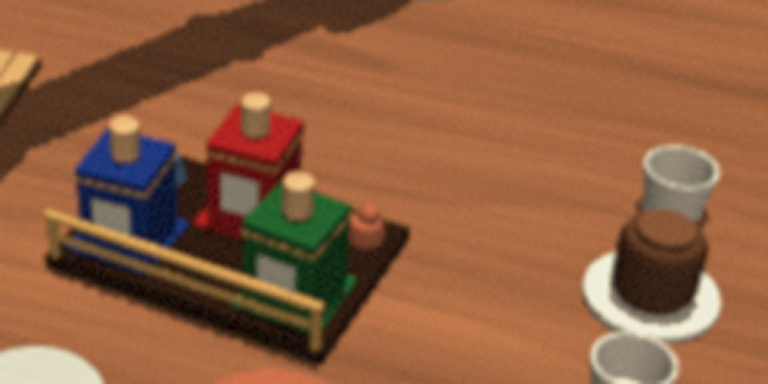

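The knob tops are at (366,389), (189,150) and (599,208) in the top crop. All tins and the jar stand upright. Final position check:

```bash
python3 - <<'E'
from h import *
c=cam('top')
T=lambda x,y:((x+.5)/5.8-.5+185,(y+.5)/5.8-.5+130)
for n,a,k in (('red',(366,389),(.5018,.0134)),('green',(189,150),(.5805,.0776)),('blue',(599,208),(.5658,-.0655))):
    p=onz(c,T(*a),.119); print(n,p.round(4),'err mm',((p-k)*1000).round(1))
o=env.get_obs(); print(o['time_s'],np.abs(o['joint_velocities']).max())
print(job.sign_off())
E
```

```text
red [0.4999 0.0145] err mm [-1.9  1.1]
green [0.5821 0.0781] err mm [1.6 0.5]
blue [ 0.5651 -0.0637] err mm [-0.7  1.8]
41.5 0.35992910778498854
the job is handed in; nothing more can be done
None
```

The job is done and handed in at 41.5 s of the 131 s allowed; sign-off gives no verdict. I moved red, blue and green to the tray, then set the jar on the saucer. After that I returned green, red and blue to their own coasters, all released, with the gripper clear above the tray.

The last checks:
- **Tins:** the final top view put the knob centres within about 2 mm of their coaster centres (limit 12 mm), and all three look upright.
- **Jar:** I measured its position after release, before the tins went back, at about 1.5 mm from the saucer's middle (limit 15 mm). In the last picture it was still upright and centred by eye.

No check failed or disagreed. The readings should be good to about 2 mm, the accuracy of the camera calibration.

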